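# Fit the colour-filter wheel in the photometer

## Robot

A 6-joint arm with a two-finger parallel gripper is mounted at the origin on the work surface. World frame = base frame: x ahead of the robot, y to its left, z up, the work surface at z = 0. Lengths are in m, angles in rad, forces in N, time in s.
With the tool pointing down it reaches from about 0.35 to 0.975 m from the base axis. Payload 4.9 kg.
Tool frame: the origin (TCP) lies on the centre line of the jaws, within the pads' length; the fingertips stand 14 mm ahead of it and the grasp point (between the pads) lies 5 mm behind it; y points along the fingers, z is the direction in which the jaws open and shut, and the axes are right-handed (so a half turn about y gives the same grasp; the last joint's range is limited). The gripper opens to 85 mm and grips with 20 to 120 N. Pads are 22 mm wide; open, the fingers measure 114 mm over their backs; the gripper's body (76 mm by 85 mm) begins 54 mm behind the grasp point. The pads swing forward as they close: fully open they stand 13 mm farther back than shut.
Start: joints at [1.019, 0.053, 1.613, -0, 1.476, -0.119], TCP at [0.262, 0.567, 0.213] pointing down, gripper open.
Joint ranges: [-3.01, 3.01], [-1.01, 2.22], [0.06, 2.58], [-1.02, 4.17], [0.09, 2.62], [-3.14, 3.14]. Speed limits (rad/s): [2.57, 2.57, 3.14, 3.14, 3.14, 3.14].

## Interface

Orientations are given as a rotation vector (axis times angle).
In Python, from station import ctrl gives the robot as it stands.
- The arm moves only by the tool servo_tool, never from a script. Its arguments are lists of equal length, an entry for each row: "delta_pos": the shift along the tool's x, y, z in m, a list of three; "dr": the turn, a rotation vector about the tool's x, y, z in degrees, a list of three; "grip": the opening, from 0 (shut) to 1 (fully open). In form: {"delta_pos": [[x, y, z], ...], "dr": [[rx, ry, rz], ...], "grip": [grip, ...]}. A call has 1 to 5 rows; each row shifts and turns the pose as measured when the row begins, along the tool's axes as they then stand; what a row does not reach is not made up. A row lasts 1/8 s, in which the tool goes at most 62.5 mm and 10.7 degrees, less where a joint would pass 70% of its speed; a pose out of reach is approached as far as the arm can. A call is refused whole if a number of a shift passes 0.0625 or a number of a turn 10.7, either way. A call with a gripper value outside its range is refused whole. The fingers move at their own pace and stop on an object; "grip_force" is the grip in N (left out, the last holds). Time passes only in rows, so rows that do not move let the fingers close. It gives the time, the measured TCP pose, the force and the opening at its end, in the units of the state.
- ctrl.get_obs(): the state, without advancing time (a new reading comes with each control period).
- ctrl.get_image(name): name is "side" or "top" or "wrist"; returns the picture (400x640x3 uint8, red, green, blue); there is no depth.
- ctrl.camera_params(name): a dict with "fovy" (degrees; the focal length in pixels is half the picture's height over the tangent of half this angle, whatever the lens; pixels are square), "cx", "cy" (the principal point, pixels), "eye" and "rotation" of the camera in the world. Camera axes: x right, y down, z forward; pixel columns grow to the right and rows downward; lengths in m; the calibration is good to about 2 mm. The wrist camera is an equidistant fisheye: a pixel r from the principal point sees the ray r / f radians off the axis. A picture is of the moment at which its call begins: read the wrist's pose just before it. camera_params takes no time and is no camera call; for the wrist camera it gives the pose at the moment of the call.
- ctrl.finish_job(): hands the job in, once; it reports no verdict.
Trained networks look in the newest picture that a camera, given by its name, has taken for a name from the list of things; names that differ only in an ending like _2 or _b are one class to them, and where a whole thing is asked for, a point or a joint stands for the part that bears it (a point fixed in the world has none). Each returns a list of dicts, best first, with "score" (0 to 1); they miss things now and then, are a little off and sometimes report something else, mostly with a low value. They report only what shows in the picture. A call takes as long as a camera call. They do not tell look-alikes from the thing itself.
- ctrl.masks_of(camera, label): "pixels" (400x640 bool, what is visible of it) and "extent" ([left, top, right, bottom] in pixels, round what is visible of it).
The state is a dict: "t": time; "q": joint angles; "dq": joint speeds; "effort": joint torques, N m; "tool_pos": TCP position; "tool_rot": TCP orientation; "contact_force": force on the tool from outside, world axes, zero at the start; "wrist_torque": the same for the moment, N m; "opening": finger opening in m.
Only numpy, scipy, OpenCV 4.12 (cv2) and the standard library are available. Lean on these libraries where they do the work, as an engineer would, in place of code of your own. Each camera call takes 0.05 s, during which the arm holds its last target.

## Task

Lift the loose dark cover off the photometer's filter-wheel housing and set it down gently, knob up, on a free part of the blue mat. Then fit the wheel with the coloured filters on the D-shaped spindle, flat to flat and pushed fully home, and leave the housing open for the beam check. Drop nothing, and leave the grey-filter wheel, bottle, beaker and cell rack where they stand.

Things in the scene. Friction and masses are not known exactly. Their poses are not given: they have to be found in the camera images.
- photometer: Fixed bench photometer, 280 (x) x 240 (y) x 135 mm high, white on a dark grey base. Origin at the centre of its underside, z up, front -x. The front half of its top is a deck that slopes down to the front at 28 degrees; the rest is flat, so nothing stands above the deck's plane. On the deck's +y half is the filter-wheel housing: a rim 91 mm across outside, 86 inside, 8 mm high.
- spindle_seat (a point): Point on the spindle's axis where the wheel's underside rests when home: top of the brass collar, 4 mm off the deck, mid-housing. z: the axis, square out of the deck (28 degrees from vertical); x: from the axis to the spindle's flat. Steel D spindle 14 mm across, flat 3.5 mm off the axis, rising 20 mm from here, its last 2.5 mm narrower. Starts at any rotation; turns stiffly (0.06 N m).
- cover: Loose dark grey deep round cap, open below, 100 mm across, 44 mm tall, wall 2.5 mm, 0.12 kg, with an aluminium knob on top, 26 mm across, from 44 to 68 mm above the origin. Origin: centre of its lower rim; z: its axis, towards the knob. Starts on the deck over the housing rim, 2 mm loose, square to the deck; lifts straight off along its z.
- mat: Blue-grey parts mat, fixed, 280 (x) x 360 (y) x 3 mm. Origin at the centre of its underside, z up. The wheels and the other things stand on it; one place is left free that is wide enough for the cover.
- color_wheel: Filter wheel with six coloured filters, the one to fit: black disc 78 mm across, 6 mm thick; aluminium hub 26 mm across, up to 32 mm above the underside; 0.11 kg. Origin: centre of the underside; z up through the hub. D bore right through, 15.8 mm across, flat 4.4 mm off the axis. x: from the axis to the bore's flat, as do a white line on the disc and a red mark on the hub.
- grey_wheel: Filter wheel of the same shape and marks with six grey filters; stays where it is. Origin as on the other wheel.
- bottle: Amber bottle with black cap, 52 mm across, 125 mm tall; stays. Origin at the centre of its foot, z up.
- beaker: Small glass beaker, 52 mm across, 60 mm tall; stays. Origin at the centre of its foot, z up.
- cell_rack: White rack with small clear cells with blue caps, 90 (x) x 45 (y) mm, 45 mm tall; stays. Origin at the centre of its foot, z up.
Not all that is in view belongs to the job. There is more than one size of the cover; the one meant has the size given above.

How it is judged:
On the way, in this order (a step that is already met when the one before it is completed fails the run):
1. the cover is lifted off and stands on the mat, knob up (height (world z) of cover below 0.008 m and angle between cover's own z axis and vertical below 0.06 rad and contact force between cover and the fingers below 0.05 N and x of cover in the frame of mat between -0.1 and 0.1 m and y of cover in the frame of mat between -0.14 and 0.14 m), for 0.2 s.
2. the coloured wheel is fully home on the spindle (distance between color_wheel and spindle_seat below 0.004 m), for 0.2 s.
At the end, for the whole second after the job is handed in: The coloured wheel sits on the spindle with its origin within 4 mm of the seat, axis within 0.1 rad, flat to flat (within 0.35 rad), at rest; the cover stands knob up (within 0.06 rad) flat on the mat, its centre within 100 mm (x) and 140 mm (y) of the mat's centre, at rest; the housing is open (distance between color_wheel and spindle_seat below 0.004 m and angle between the z axis of color_wheel and the z axis of spindle_seat, either way round below 0.1 rad and angle between the x axis of color_wheel and the x axis of spindle_seat, either way round below 0.35 rad and linear speed of each of color_wheel, cover below 0.02 m/s and height (world z) of cover below 0.008 m and angle between cover's own z axis and vertical below 0.06 rad and x of cover in the frame of mat between -0.1 and 0.1 m and y of cover in the frame of mat between -0.14 and 0.14 m); the robot touches nothing.
It fails at once if the grey wheel, bottle, beaker or cell rack is shifted by more than 15 mm (distance of any of grey_wheel, bottle, beaker, cell_rack from where it was at the start of the episode above 0.015 m).
It fails at once if a bystander is tipped by more than 0.3 rad (angle between any of bottle, beaker, grey_wheel, cell_rack's own z axis and vertical above 0.3 rad).
It fails at once if the cover is dropped (falls free for more than about 20 mm) (linear speed of cover above 0.63 m/s and contact force between cover and the fingers below 0.05 N).
It fails at once if the coloured wheel is dropped (falls free for more than about 20 mm) (linear speed of color_wheel above 0.63 m/s and contact force between color_wheel and the fingers below 0.05 N).
It also fails if it takes over 62 s, if anything falls off the work surface, if the arm or the gripper's body presses on something with over 40 N, if the wrist force passes 120 N, or if a joint passes its speed limit or range.

## Working session

There is one attempt and no reset: what is moved stays moved. The work goes in short steps, Python scripts to look and compute and a tool call to move; the robot and the scene stay as the last step left them, time stands still between calls to the robot, and variables do not carry over. Pictures are saved under pics/ and viewed, and the job is handed in when it is done.

Besides the shell and the picture viewer there is one more tool, called after "Request:" as name(argument=value, ...), one argument or row to a line, values as JSON. servo_tool: Moves the arm, as the interface text tells. Its arguments: {"type":"object","properties":{"delta_pos":{"type":"array","items":{"type":"array","items":{"type":"number"}}},"dr":{"type":"array","items":{"type":"array","items":{"type":"number"}}},"grip":{"type":"array","items":{"type":"number"}},"grip_force":{"type":"number"}},"required":["delta_pos","dr","grip"]}

```bash
ls; mkdir -p pics; python3 - <<'E'
from station import ctrl
import cv2,numpy as np
o=ctrl.get_obs(); print({k:np.round(v,3).tolist() for k,v in o.items()})
for n in ["side","top","wrist"]:
    p=ctrl.camera_params(n); print(n,{k:np.round(v,4).tolist() for k,v in p.items()})
    im=ctrl.get_image(n); cv2.imwrite(f"pics/{n}0.png",im[:,:,::-1])
E
```

```text
pics
{'t': 0.0, 'q': [1.019, 0.053, 1.614, 0.0, 1.476, -0.119], 'dq': [-0.001, 0.001, -0.001, -0.0, 0.001, 0.001], 'effort': [0.002, -39.365, -37.019, 0.0, 0.007, 0.0], 'tool_pos': [0.262, 0.567, 0.212], 'tool_rot': [-1.546, 0.34, -0.339], 'contact_force': [0.952, -0.623, -0.421], 'wrist_torque': [-0.065, 0.031, 0.029], 'opening': 0.085}
side {'fovy': 44.0632, 'cx': 324.9553, 'cy': 204.363, 'eye': [0.0147, -0.6658, 0.8815], 'rotation': [-2.2103, 0.7109, -0.3024]}
top {'fovy': 51.8149, 'cx': 319.0792, 'cy': 198.6227, 'eye': [0.3197, 0.0484, 1.1196], 'rotation': [-2.1397, 2.1179, -0.1801]}
wrist {'fovy': 65.7065, 'cx': 318.2458, 'cy': 201.5409, 'eye': [0.1943, 0.598, 0.3737], 'rotation': [2.4295, 1.5522, 0.2289]}
```

View pics/side0.png

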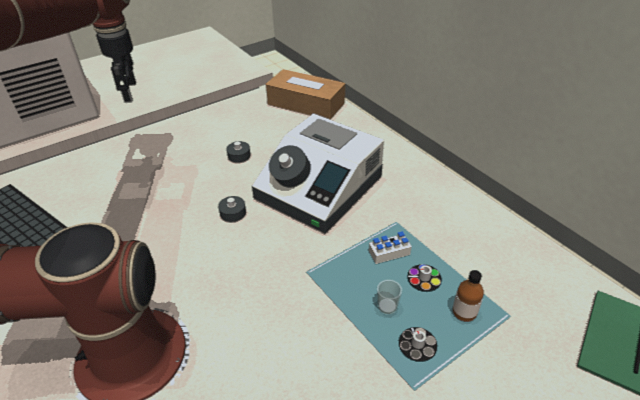

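View pics/top0.png

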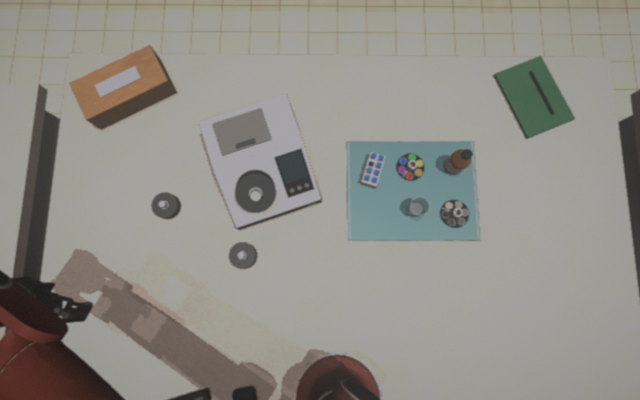

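View pics/wrist0.png

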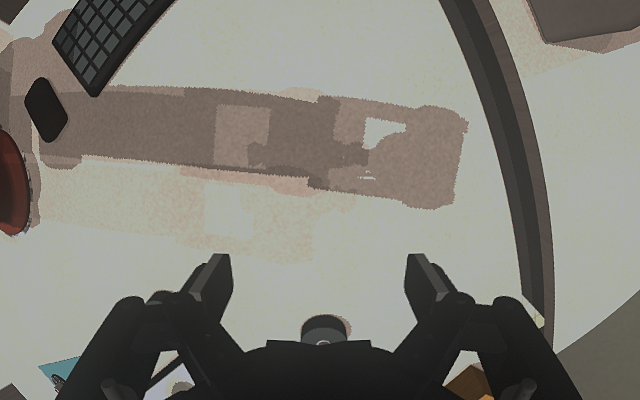

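```bash
cat > h.py <<'E'
from station import ctrl
import cv2,numpy as np
from scipy.spatial.transform import Rotation as R
def cam(n):
    p=ctrl.camera_params(n); f=200/np.tan(np.radians(p['fovy'])/2)
    return dict(f=f,cx=p['cx'],cy=p['cy'],eye=np.array(p['eye']),R=R.from_rotvec(p['rotation']).as_matrix(),fish=(n=='wrist'))
def proj(c,P):
    P=np.atleast_2d(P); v=(P-c['eye'])@c['R']
    if c['fish']:
        rr=np.linalg.norm(v[:,:2],axis=1)+1e-12; th=np.arctan2(rr,v[:,2]); s=c['f']*th/rr
        return np.c_[c['cx']+v[:,0]*s,c['cy']+v[:,1]*s]
    return np.c_[c['cx']+c['f']*v[:,0]/v[:,2],c['cy']+c['f']*v[:,1]/v[:,2]]
def ray(c,uv):
    d=np.array([(uv[0]-c['cx'])/c['f'],(uv[1]-c['cy'])/c['f'],1.])
    if c['fish']:
        r=np.hypot(d[0],d[1])+1e-12; d=np.array([d[0]/r*np.sin(r),d[1]/r*np.sin(r),np.cos(r)])
    d/=np.linalg.norm(d); return c['R']@d
def atz(c,uv,z):
    d=ray(c,uv); return c['eye']+d*(z-c['eye'][2])/d[2]
def tri(cs,uvs):
    A=np.zeros((3,3));b=np.zeros(3)
    for c,uv in zip(cs,uvs):
        d=ray(c,uv);M=np.eye(3)-np.outer(d,d);A+=M;b+=M@c['eye']
    return np.linalg.solve(A,b)
def snap(n,name=None):
    c=cam(n); im=ctrl.get_image(n)
    if name: cv2.imwrite(f"pics/{name}.png",im[:,:,::-1])
    return c,im
E
python3 - <<'E'
from h import *
import pickle
out={}
for n in ["top","side"]:
    c=cam(n)
    for l in ["photometer","mat","cover","color_wheel","grey_wheel","bottle","beaker","cell_rack"]:
        r=ctrl.masks_of(n,l)
        out[n,l]=r
        for m in r:
            ys,xs=np.nonzero(m['pixels']); print(n,l,round(m['score'],2),np.round(m['extent']).tolist(),np.round([xs.mean(),ys.mean()],1),len(xs),'z0:',np.round(atz(c,(xs.mean(),ys.mean()),0.003),3)[:2])
pickle.dump(out,open('m.pkl','wb'))
E
```

```text
top photometer 0.68 [196.0, 95.0, 318.0, 231.0] [261.2 157.1] 9544 z0: [0.632 0.218]
top photometer 0.45 [443.0, 200.0, 470.0, 228.0] [454.7 213.3] 637 z0: [ 0.478 -0.316]
top mat 0.62 [349.0, 141.0, 482.0, 243.0] [409.4 193.1] 10615 z0: [ 0.533 -0.194]
top cover 0.86 [228.0, 242.0, 257.0, 268.0] [242.9 254.7] 546 z0: [0.36  0.258]
top cover 0.78 [152.0, 192.0, 181.0, 221.0] [166.  205.3] 607 z0: [0.492 0.475]
top cover 0.61 [237.0, 169.0, 276.0, 210.0] [255.4 190.6] 1418 z0: [0.536 0.231]
top color_wheel 0.9 [395.0, 149.0, 426.0, 180.0] [410.3 166.5] 636 z0: [ 0.608 -0.199]
top color_wheel 0.32 [348.0, 144.0, 482.0, 241.0] [408.9 193.2] 10131 z0: [ 0.533 -0.193]
top color_wheel 0.26 [361.0, 152.0, 387.0, 188.0] [373.  169.3] 563 z0: [ 0.6   -0.095]
top grey_wheel 0.83 [441.0, 199.0, 470.0, 229.0] [455.1 213.4] 637 z0: [ 0.478 -0.318]
top bottle 0.79 [446.0, 151.0, 474.0, 173.0] [457.9 161.2] 513 z0: [ 0.625 -0.332]
top beaker 0.65 [404.0, 198.0, 432.0, 216.0] [418.8 206.5] 369 z0: [ 0.496 -0.219]
top cell_rack 0.57 [360.0, 152.0, 385.0, 186.0] [373.1 169.5] 597 z0: [ 0.599 -0.095]
side photometer 0.66 [252.0, 115.0, 385.0, 232.0] [324.4 172.5] 8573 z0: [0.651 0.249]
side mat 0.73 [310.0, 224.0, 507.0, 392.0] [403.3 304.6] 12695 z0: [ 0.522 -0.228]
side cover 0.64 [220.0, 193.0, 246.0, 224.0] [231.5 208.5] 606 z0: [0.364 0.269]
side cover 0.63 [265.0, 143.0, 309.0, 185.0] [288.8 165.9] 1355 z0: [0.585 0.336]
side cover 0.57 [225.0, 143.0, 249.0, 166.0] [237.5 151.4] 405 z0: [0.498 0.489]
side color_wheel 0.81 [405.0, 265.0, 442.0, 294.0] [423.8 277.5] 773 z0: [ 0.611 -0.199]
side color_wheel 0.4 [250.0, 112.0, 387.0, 232.0] [323.8 172.6] 8666 z0: [0.649 0.25 ]
side grey_wheel 0.7 [400.0, 327.0, 437.0, 360.0] [417.4 344. ] 1096 z0: [ 0.48  -0.317]
side beaker 0.75 [374.0, 278.0, 401.0, 316.0] [387.8 296.3] 704 z0: [ 0.509 -0.191]
side cell_rack 0.66 [369.0, 234.0, 413.0, 263.0] [388.9 247.8] 897 z0: [ 0.607 -0.082]
```

```bash
python3 - <<'E'
import cv2
a=cv2.imread('pics/top0.png');b=cv2.imread('pics/side0.png')
cv2.imwrite('pics/t_mat.png',cv2.resize(a[130:250,335:490],None,fx=5,fy=5,interpolation=2))
cv2.imwrite('pics/t_ph.png',cv2.resize(a[85:240,190:330],None,fx=4,fy=4,interpolation=2)) if 0 else cv2.imwrite('pics/t_ph.png',cv2.resize(a[85:235,190:330],None,fx=4,fy=4,interpolation=2))
cv2.imwrite('pics/s_ph.png',cv2.resize(b[105:240,245:395],None,fx=4,fy=4,interpolation=2))
E
```

```text
(no output)
```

View pics/t_mat.png

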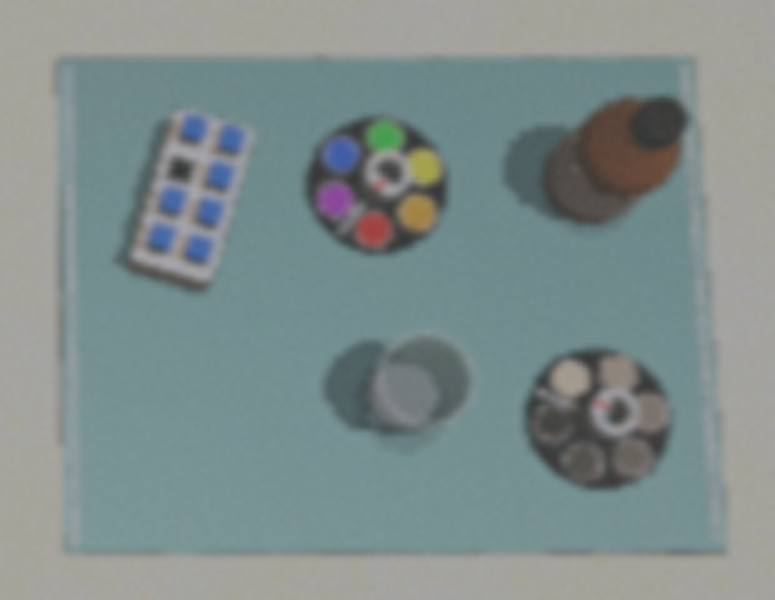

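View pics/t_ph.png

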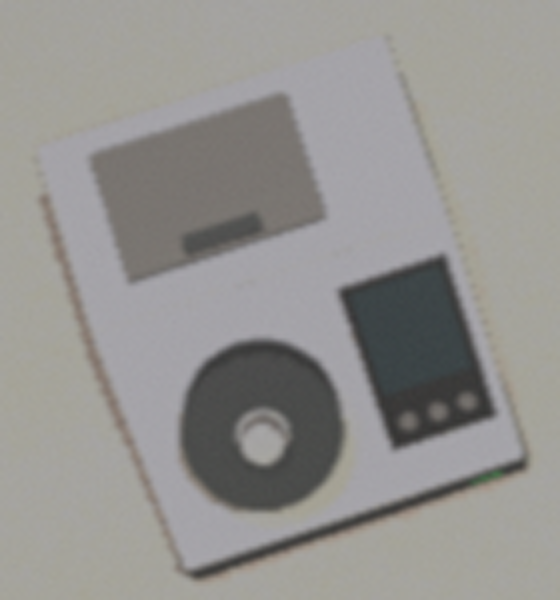

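View pics/s_ph.png

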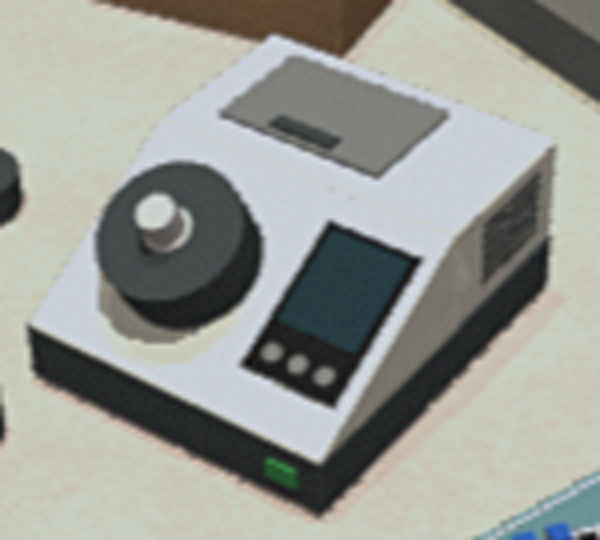

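```bash
cat >> h.py <<'E'
T28=np.radians(28)
def Rz(a): return R.from_euler('z',a).as_matrix()
def normal(psi): return Rz(psi)@np.array([-np.sin(T28),0,np.cos(T28)])
E
python3 - <<'E'
from h import *
from scipy.optimize import least_squares
ct,cs=cam('top'),cam('side')
hf=0.135-0.14*np.tan(T28)
P={'bl':(.14,.12,.135),'br':(.14,-.12,.135),'fr':(-.14,-.12,hf),'fl':(-.14,.12,hf),'bfr':(-.14,-.12,0),'bfl':(-.14,.12,0)}
ot={'bl':(199.5,122),'br':(287,94.5),'fr':(321.2,200),'fl':(236.2,227)}
os_={'bl':(313,114),'br':(383.2,142),'fr':(325.5,220.7),'fl':(252.5,186.7),'bfr':(325,233.7),'bfl':(253.7,198)}
def res(p,full=False):
    M=Rz(p[2]);r=[]
    for c,o in((ct,ot),(cs,os_)):
        for k,v in o.items(): r.append(proj(c,M@np.array(P[k])+[p[0],p[1],0])[0]-v)
    return np.ravel(r)
s=least_squares(res,[.62,.2,.2],loss='soft_l1');print(s.x,np.degrees(s.x[2]));print(s.fun.round(1).reshape(-1,2).tolist())
x,y,psi=s.x;M=Rz(psi);n=normal(psi)
k=tri([ct,cs],[(255.7,195.7),(283.7,158.2)]);print('knobtop',k,proj(ct,k),proj(cs,k))
kl=M.T@(k-[x,y,0]);print('knob local',kl)
base=kl-.068*np.array([-np.sin(T28),0,np.cos(T28)]);print('rim centre local',base,'deck z there',.135+base[0]*np.tan(T28))
# color wheel: hub top, z=.003+.032
for c,uv in((ct,(335+388/5,130+173/5)),): print('hub',atz(c,uv,.035)); print('disc',atz(c,(335+377/5,130+184/5),.009))
for c,l in((ct,'t'),): 
    for nm,uv,z in(('mat tl',(58,58),.003),('mat tr',(693,58),.003),('bl',(65,552),.003),('br',(725,552),.003),('beaker foot',(405,395),.003),('rack bl',(130,262),.045),('rack br',(208,285),.045),('line',(350,213),.009)):
        print(nm,atz(c,(335+uv[0]/5,130+uv[1]/5),z))
E
```

```text
[0.59600576 0.19916797 0.33560468] 19.228731548255414
[[-0.8, -1.6], [2.5, -2.9], [3.4, -0.7], [0.3, 1.6], [-0.4, -1.9], [2.4, -2.8], [-1.0, -0.9], [-2.8, -3.0], [-0.2, 3.8], [-1.4, 3.0]]
knobtop [0.49644381 0.20552285 0.14760519] [[255.90576649 195.27736281]] [[283.2538179  158.28756667]]
knob local [-0.0919146   0.0387901   0.14760519]
rim centre local [-0.05999053  0.0387901   0.08756476] deck z there 0.10310246690860977
hub [ 0.60564724 -0.19820861  0.035     ]
disc [ 0.60615532 -0.19784474  0.009     ]
mat tl [ 0.6791528  -0.02138277  0.003     ]
mat tr [ 0.68250789 -0.37911668  0.003     ]
bl [ 0.40117247 -0.02489453  0.003     ]
br [ 0.40483575 -0.38136624  0.003     ]
beaker foot [ 0.48887218 -0.21120822  0.003     ]
rack bl [ 0.55277412 -0.0570393   0.045     ]
rack br [ 0.54066274 -0.09845245  0.045     ]
line [ 0.58949135 -0.18245949  0.009     ]
```

```bash
python3 - <<'E'
from h import *
from scipy.optimize import least_squares
ct,cs=cam('top'),cam('side')
ot={'bl':(199.5,122),'br':(287,94.5),'fr':(321.2,200),'fl':(236.2,227)}
os_={'bl':(313,114),'br':(383.2,142),'fr':(325.5,220.7),'fl':(252.5,186.7),'bfr':(325,233.7),'bfl':(253.7,198),'kl':(245+165/4,105+127/4),'kr':(245+465/4,105+232/4)}
def res(p,full=False):
    M=Rz(p[2]);r=[];b=p[3];hf=.135-(.14+b)*np.tan(T28)
    P={'bl':(.14,.12,.135),'br':(.14,-.12,.135),'fr':(-.14,-.12,hf),'fl':(-.14,.12,hf),'bfr':(-.14,-.12,0),'bfl':(-.14,.12,0),'kl':(b,.12,.135),'kr':(b,-.12,.135)}
    for c,o in((ct,ot),(cs,os_)):
        for k,v in o.items(): r.append(proj(c,M@np.array(P[k])+[p[0],p[1],0])[0]-v)
    return np.ravel(r)
s=least_squares(res,[.62,.2,.2,0],loss='soft_l1');print(s.x,np.degrees(s.x[2]));print(s.fun.round(1).reshape(-1,2).tolist())
x,y,psi,b=s.x;M=Rz(psi);n=normal(psi)
k=tri([ct,cs],[(255.7,195.7),(283.7,158.2)])
kl=M.T@(k-[x,y,0]);print('knob local',kl)
base=kl-.068*np.array([-np.sin(T28),0,np.cos(T28)]);print('rim centre local',base,'deck z there',.135+(base[0]-b)*np.tan(T28), 'world',M@base+[x,y,0],n)
E
```

```text
[0.59794544 0.20022886 0.33320037 0.01509021] 19.090974805320034
[[-1.1, -2.5], [2.3, -3.6], [2.9, -0.8], [0.4, 1.1], [0.1, -2.3], [2.8, -3.1], [-0.7, 1.0], [-2.0, -1.3], [0.0, 3.2], [-1.0, 2.4], [-0.6, -4.9], [-0.7, -0.6]]
knob local [-0.09418758  0.03820087  0.14760519]
rim centre local [-0.06226351  0.03820087  0.08756476] deck z there 0.09387029609972615 world [0.52661207 0.21596423 0.08756476] [-0.44365084 -0.15354962  0.88294759]
```

```bash
cat >> h.py <<'E'
def toolR(yax,zax):
    y=np.array(yax)/np.linalg.norm(yax); z=np.array(zax,float); z-=y*(z@y); z/=np.linalg.norm(z)
    return np.c_[np.cross(y,z),y,z]
def plan(tp,tR,maxp=.058,maxr=10.0,obs=None,nmin=1,pos0=None,R0=None):
    o=ctrl.get_obs(); p0=np.array(o['tool_pos']) if pos0 is None else pos0
    r0=R.from_rotvec(o['tool_rot']) if R0 is None else R.from_matrix(R0)
    r1=R.from_matrix(tR)
    d=(r0.inv()*r1).as_rotvec(); L=np.linalg.norm(tp-p0); A=np.degrees(np.linalg.norm(d))
    n=max(nmin,int(np.ceil(max(L/maxp,A/maxr,1e-9)))); print('L',L.round(4),'A',A.round(1),'rows',n)
    dp=[];
    for i in range(n):
        ri=r0*R.from_rotvec(d*i/n)
        dp.append(np.round(ri.inv().apply((tp-p0)/n),4).tolist())
    print('pos',dp); print('dr',np.round(np.degrees(d/n),2).tolist(),'q',np.round(o['q'],2).tolist())
E
python3 - <<'E'
from h import *
o=ctrl.get_obs(); print(R.from_rotvec(o['tool_rot']).as_matrix().round(3))
psi=.33;n=normal(psi);yy=Rz(psi)[:,1]
rim=np.array([.527,.216,.089])
for s in(1,-1):
    plan(rim+n*.18,toolR(-n,s*yy))
E
```

```text
[[ 0.908  0.     0.419]
 [-0.419  0.     0.908]
 [ 0.    -1.     0.   ]]
L 0.4229 A 51.5 rows 8
pos [[0.0408, -0.0043, -0.0333], [0.0378, -0.0029, -0.0369], [0.0343, -0.0017, -0.0402], [0.0305, -0.0008, -0.0432], [0.0263, -0.0001, -0.0458], [0.0219, 0.0002, -0.0481], [0.0174, 0.0002, -0.0499], [0.0126, -0.0002, -0.0513]]
dr [1.33, -5.35, -3.33] q [1.02, 0.05, 1.61, -0.0, 1.48, -0.12]
L 0.4229 A 137.7 rows 14
pos [[0.0233, -0.0025, -0.019], [0.0261, -0.0036, -0.0148], [0.0281, -0.0046, -0.0101], [0.0293, -0.0053, -0.0051], [0.0296, -0.0059, -0.0], [0.0291, -0.0063, 0.0051], [0.0277, -0.0065, 0.0101], [0.0255, -0.0064, 0.0148], [0.0226, -0.0061, 0.0191], [0.0191, -0.0056, 0.0228], [0.0149, -0.0049, 0.0258], [0.0104, -0.004, 0.0281], [0.0055, -0.0029, 0.0296], [0.0005, -0.0017, 0.0302]]
dr [2.37, 9.5, 0.95] q [1.02, 0.05, 1.61, -0.0, 1.48, -0.12]
```

Request:
servo_tool(
  delta_pos=[
    [0.041,-0.004,-0.033],
    [0.038,-0.003,-0.037],
    [0.034,-0.002,-0.04],
    [0.03,-0.001,-0.043],
    [0.026,0,-0.046],
  ],
  dr=[
    [1.3,-5.3,-3.3],
    [1.3,-5.3,-3.3],
    [1.3,-5.3,-3.3],
    [1.3,-5.3,-3.3],
    [1.3,-5.3,-3.3],
  ],
  grip=[1,1,1,1,1],
)

```text
t: 1.58
tool_pos: [0.381, 0.3281, 0.236]
tool_rot: [-1.508, -0.287, -0.202]
contact_force: [0.8, -0.6, 0.2]
opening: 0.0856
```

Request:
servo_tool(
  delta_pos=[
    [0.022,0,-0.048],
    [0.017,0,-0.05],
    [0.013,0,-0.051],
  ],
  dr=[
    [1.3,-5.3,-3.3],
    [1.3,-5.3,-3.3],
    [1.3,-5.3,-3.3],
  ],
  grip=[1,1,1],
)

```text
t: 1.95
tool_pos: [0.4524, 0.1874, 0.2521]
tool_rot: [-1.442, -0.651, -0.117]
contact_force: [0.9, 0.1, -0.0]
opening: 0.0853
```

```bash
python3 - <<'E'
from h import *
psi=.33;n=normal(psi);yy=Rz(psi)[:,1]
rim=np.array([.527,.216,.089])
plan(rim+n*.18,toolR(-n,yy))
c,im=snap('wrist','w1'); print(ctrl.get_obs()['t'])
print(proj(c,[rim,rim+.068*n]))
E
```

```text
L 0.0069 A 1.4 rows 1
pos [[-0.0061, 0.0014, 0.0031]]
dr [-0.04, 1.23, 0.57] q [0.2, -0.7, 2.2, 0.07, 1.15, -1.73]
2.0
[[321.22501671 169.04965168]
 [321.96589    183.90856235]]
```

View pics/w1.png

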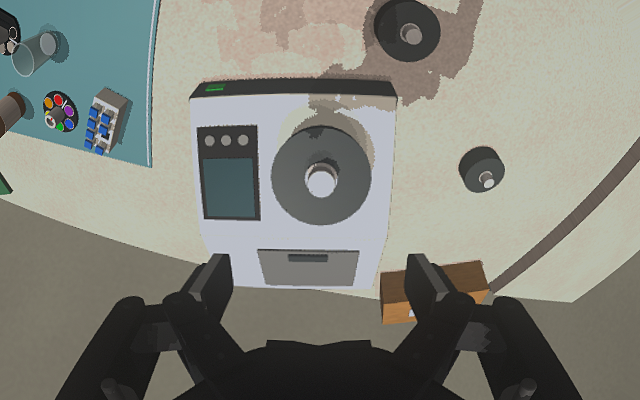

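```bash
python3 - <<'E'
from h import *
im=cv2.imread('pics/w1.png')
cv2.imwrite('pics/w1z.png',cv2.resize(im[75:295,180:410],None,fx=3.4,fy=2.7 if 0 else 3.4,interpolation=2)[:600*2,:] if 0 else cv2.resize(im[75:295,180:410],None,fx=2.7,fy=2.7,interpolation=2))
E
```

```text
(no output)
```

View pics/w1z.png

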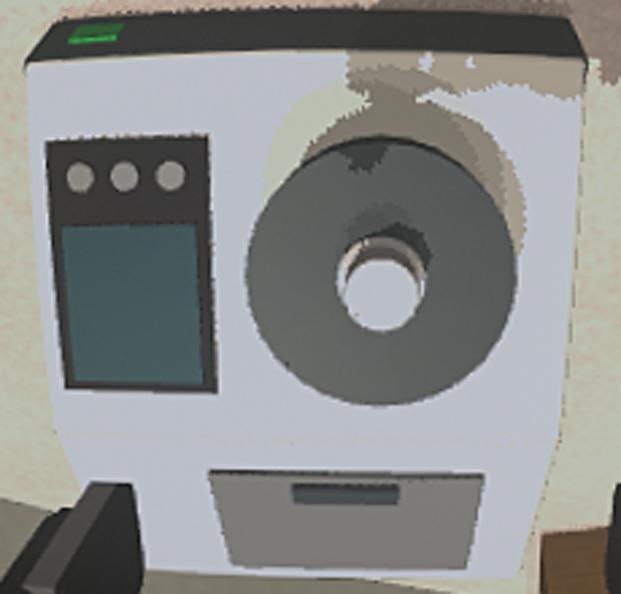

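```bash
cat > fit.py <<'E'
from h import *
from scipy.optimize import least_squares
ct,cs,cw=cam('top'),cam('side'),cam('wrist')
W=lambda a,b:(180+a/2.7,75+b/2.7)
ot={'bl':(199.5,122),'br':(287,94.5),'fr':(321.2,200),'fl':(236.2,227),'k':(255.7,195.7)}
os_={'bl':(313,114),'br':(383.2,142),'fr':(325.5,220.7),'fl':(252.5,186.7),'bfr':(325,233.7),'bfl':(253.7,198),'kl':(245+165/4,105+127/4),'kr':(245+465/4,105+232/4),'k':(283.7,158.2)}
ow={'fr':W(25,62),'fl':W(587,67),'bfr':W(50,18),'bfl':W(567,15),'br':W(145,568),'bl':W(522,580),'kr':W(55,430),'kl':W(560,440),'k':W(381,296),'ct':W(381,270)}
def res(p,full=False):
    M=Rz(p[2]);r=[];b=p[3];hf=.135-(.14+b)*np.tan(T28);nl=np.array([-np.sin(T28),0,np.cos(T28)])
    rim=np.array([p[4],p[5],.135+(p[4]-b)*np.tan(T28)])
    P={'bl':(.14,.12,.135),'br':(.14,-.12,.135),'fr':(-.14,-.12,hf),'fl':(-.14,.12,hf),'bfr':(-.14,-.12,0),'bfl':(-.14,.12,0),'kl':(b,.12,.135),'kr':(b,-.12,.135),'k':rim+.068*nl,'ct':rim+.044*nl}
    if full: return M@rim+[p[0],p[1],0],normal(p[2])
    for c,o in((ct,ot),(cs,os_),(cw,ow)):
        for k,v in o.items(): r.append((proj(c,M@np.array(P[k])+[p[0],p[1],0])[0]-v)*(3 if k in('k','ct') else 1))
    return np.ravel(r)
if __name__=='__main__':
    s=least_squares(res,[.62,.2,.3,0,-.06,.04],loss='soft_l1');print(s.x,np.degrees(s.x[2]))
    f=s.fun.reshape(-1,2).round(1).tolist()
    ks=list(ot)+['s'+k for k in os_]+['w'+k for k in ow]
    for k,v in zip(ks,f): print(k,v,end=' ')
    print(res(s.x,True))
E
python3 fit.py
```

```text
[ 0.60015064  0.19747934  0.33334696  0.00669316 -0.06883176  0.03265656] 19.09937396664734
bl [0.0, -3.3] br [3.4, -4.4] fr [4.0, -1.9] fl [1.2, 0.1] k [11.9, -0.1] sbl [1.3, -2.1] sbr [4.1, -2.9] sfr [0.7, -0.1] sfl [-0.9, -2.4] sbfr [1.4, 3.5] sbfl [0.2, 2.6] skl [-1.4, -3.3] skr [-1.1, 1.3] sk [2.3, 0.0] wfr [-2.2, 0.7] wfl [5.6, -1.9] wbfr [4.3, -3.2] wbfl [3.3, -2.9] wbr [-11.5, 1.9] wbl [2.0, 1.9] wkr [-2.7, 1.0] wkl [5.0, 1.8] wk [0.3, -4.5] wct [0.4, 6.0] (array([0.52442242, 0.20581597, 0.09484269]), array([-0.44362832, -0.15361465,  0.88294759]))
```

```bash
cat > fit2.py <<'E'
from fit import *
def res2(p,full=False):
    M=Rz(p[2]);r=[];b=p[3];nl=np.array([-np.sin(T28),0,np.cos(T28)]);i=p[6];w=.12-i;xf=-.14+i;xb=.14-i
    hf=.135+(xf-b)*np.tan(T28)
    rim=np.array(p[4:6].tolist()+[p[7]])
    P={'bl':(xb,w,.135),'br':(xb,-w,.135),'fr':(xf,-w,hf),'fl':(xf,w,hf),'bfr':(-.14,-.12,0),'bfl':(-.14,.12,0),'kl':(b,w,.135),'kr':(b,-w,.135),'k':rim+.068*nl,'ct':rim+.044*nl}
    if full: return M@rim+[p[0],p[1],0],normal(p[2])
    for c,o in((ct,ot),(cs,os_),(cw,ow)):
        for k,v in o.items(): r.append((proj(c,M@np.array(P[k])+[p[0],p[1],0])[0]-v)*(2 if k in('k','ct') else 1))
    return np.ravel(r)
if __name__=='__main__':
    s=least_squares(res2,[.62,.2,.3,0,-.06,.04,0,.1],loss='soft_l1');print(s.x.round(4),np.degrees(s.x[2]))
    f=s.fun.reshape(-1,2).round(1).tolist()
    ks=list(ot)+['s'+k for k in os_]+['w'+k for k in ow]
    for k,v in zip(ks,f): print(k,v,end=' ')
    print(res2(s.x,True)); print('deckz',.135+(s.x[4]-s.x[3])*np.tan(T28))
E
python3 fit2.py
```

```text
[ 0.5973  0.1959  0.3412  0.0085 -0.0661  0.0339  0.0047  0.0961] 19.551438264117664
bl [2.6, -0.6] br [2.2, -1.3] fr [2.6, -2.5] fl [3.3, -0.9] k [8.0, 0.4] sbl [0.6, -0.3] sbr [1.0, -2.3] sfr [0.2, -1.6] sfl [1.0, -2.1] sbfr [1.4, 4.3] sbfl [-0.4, 3.7] skl [-0.4, -2.3] skr [-2.7, 0.8] sk [1.1, -0.5] wfr [0.2, 2.9] wfl [0.2, -1.2] wbfr [2.8, -4.6] wbfl [2.4, -6.0] wbr [-9.4, -0.1] wbl [0.2, -0.8] wkr [0.3, 0.9] wkl [1.1, 0.6] wk [0.2, -2.4] wct [0.4, 4.5] (array([0.5235723 , 0.20575316, 0.09614625]), array([-0.4424025 , -0.15711007,  0.88294759]))
deckz 0.09531460759193269
```

```bash
python3 - <<'E'
from h import *
ct,cs,cw=cam('top'),cam('side'),cam('wrist')
for nm,uv,z in(('tl',(58,58),.003),('tr',(693,58),.003),('bl',(65,552),.003),('br',(725,552),.003),('hub',(388,173),.035)):
    P=atz(ct,(335+uv[0]/5-.4,130+uv[1]/5-.4),z); print(nm,P.round(3),'side',proj(cs,P).round(1),'wrist',proj(cw,P).round(1))
for nm,uv,z in(('tl',(397,222),.003),('br',(415,387),.003),('bl',(307,271),.003),('tr',(509,317),.003)):
    print(nm,atz(cs,uv,z).round(3))
im=cv2.imread('pics/side0.png');cv2.imwrite('pics/s_mat.png',cv2.resize(im[215:395,300:515],None,fx=3,fy=3,interpolation=2))
im=cv2.imread('pics/w1.png');cv2.imwrite('pics/w_mat.png',cv2.resize(im[0:200,0:170],None,fx=3,fy=3,interpolation=2))
E
```

```text
tl [ 0.68  -0.02   0.003] side [[394.8 221.1]] wrist [[158.4 167.4]]
tr [ 0.684 -0.378  0.003] side [[508.4 315.2]] wrist [[ 10.5 129.1]]
bl [ 0.402 -0.024  0.003] side [[305.1 271. ]] wrist [[168.6  -7.8]]
br [ 0.406 -0.38   0.003] side [[412.  388.3]] wrist [[-12.7  -9.4]]
hub [ 0.607 -0.197  0.035] side [[423.8 268.6]] wrist [[ 55.9 120.7]]
tl [ 0.683 -0.026  0.003]
br [ 0.412 -0.382  0.003]
bl [ 0.406 -0.027  0.003]
tr [ 0.681 -0.382  0.003]
```

View pics/s_mat.png

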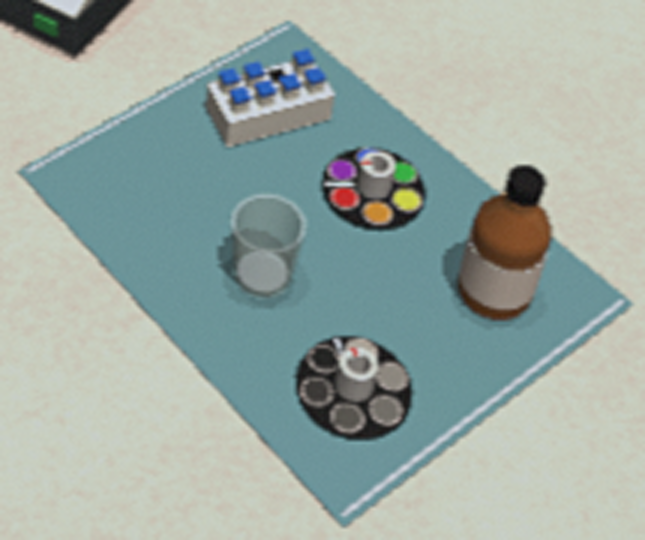

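View pics/w_mat.png

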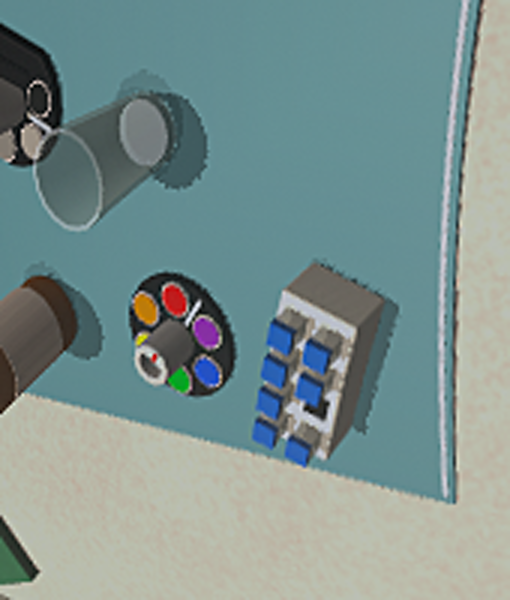

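```bash
python3 - <<'E'
import fit,fit2
from fit2 import *
for drop in ('top','topside'):
    o=dict(fit2.ot); 
    fit2.ot.clear()
    if drop=='topside':
        fit2.os_.clear()
    s=least_squares(res2,[.6,.2,.34,0,-.06,.04,0.005,.095],loss='soft_l1')
    print(drop,s.x.round(4),res2(s.x,True),'deckz',.135+(s.x[4]-s.x[3])*np.tan(T28)); print(s.fun.reshape(-1,2).round(1).tolist())
E
```

```text
top [ 0.5981  0.1956  0.341   0.0082 -0.0689  0.0344  0.0046  0.0972] (array([0.52171074, 0.20495564, 0.09717325]), array([-0.44243306, -0.157024  ,  0.88294759])) deckz 0.09401457027610031
[[0.9, -0.4], [1.4, -2.4], [0.6, -1.7], [1.2, -2.1], [1.7, 4.2], [-0.0, 3.6], [-0.2, -2.3], [-2.3, 0.8], [0.1, -0.3], [-0.3, 3.4], [-0.2, -0.7], [2.5, -4.1], [1.9, -5.5], [-9.7, 0.2], [-0.1, -0.5], [-0.1, 1.1], [0.7, 0.8], [-0.1, -4.3], [0.1, 2.7]]
topside [ 0.5995  0.1959  0.3449  0.0062 -0.1373  0.0353  0.0045  0.1733] (array([0.45833016, 0.1827681 , 0.17331596]), array([-0.44182146, -0.15873673,  0.88294759])) deckz 0.05870872667117677
[[-0.8, 5.3], [-0.7, 0.4], [2.3, -2.8], [1.3, -4.9], [-9.2, 0.8], [0.0, -0.2], [-0.3, 1.0], [0.8, 0.3], [-0.2, -0.0], [0.3, 0.0]]
```

```bash
python3 - <<'E'
from h import *
psi=.341;n=normal(psi);yy=Rz(psi)[:,1]
rim=np.array([.5226,.2052,.096])
Rt=toolR(-n,yy)
plan(rim+n*.10,Rt)
E
```

```text
L 0.0724 A 1.1 rows 2
pos [[-0.0053, 0.0358, 0.0008], [-0.0051, 0.0358, 0.0005]]
dr [0.38, 0.26, 0.32] q [0.19, -0.7, 2.2, 0.07, 1.15, -1.74]
```

Request:
servo_tool(
  delta_pos=[
    [-0.0053,0.0358,0.0008],
    [-0.0051,0.0358,0.0005],
    [0,0,0],
  ],
  dr=[
    [0.4,0.3,0.3],
    [0.4,0.3,0.3],
    [0,0,0],
  ],
  grip=[0.7,0.7,0.7],
)

```text
t: 2.38
tool_pos: [0.4806, 0.1859, 0.1853]
tool_rot: [-1.439, -0.629, -0.128]
contact_force: [-0.4, 0.3, 0.3]
opening: 0.0593
```

```bash
python3 - <<'E'
from h import *
psi=.341;n=normal(psi);yy=Rz(psi)[:,1]
rim=np.array([.5226,.2052,.096])
Rt=toolR(-n,yy)
c,im=snap('wrist','w2')
plan(rim+n*.061,Rt)
o=ctrl.get_obs();print('axis hits tcp',proj(c,[rim+.068*n,rim+.044*n,np.array(o['tool_pos'])]))
cv2.imwrite('pics/w2z.png',cv2.resize(im[100:320,180:460,::-1],None,fx=2.7,fy=2.7))
E
```

```text
L 0.0415 A 0.8 rows 1
pos [[-0.0037, 0.0411, 0.0043]]
dr [0.23, -0.53, 0.49] q [0.18, -0.58, 2.23, 0.08, 1.0, -1.75]
axis hits tcp [[325.34343776 220.88652908]
 [324.75693217 209.39387129]
 [319.13456617 247.64861876]]
```

View pics/w2z.png

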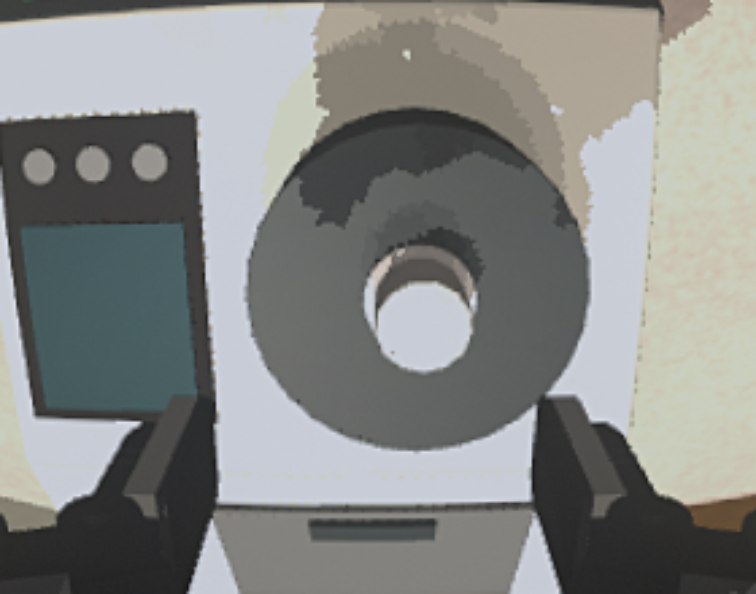

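```bash
python3 - <<'E'
from h import *
o=ctrl.get_obs();print(o['tool_pos'],np.abs(o['dq']).max())
psi=.341;n=normal(psi)
rim=np.array([.5226,.2052,.096])
c,im=snap('wrist','w3')
o=ctrl.get_obs();print(o['tool_pos'],np.abs(o['dq']).max())
print(proj(c,[rim+.068*n,rim+.044*n]))
cv2.imwrite('pics/w3z.png',cv2.resize(im[100:320,180:460,::-1],None,fx=2.7,fy=2.7))
P=rim+.068*n
def tri2():
    pass
cs=cam('side')
k=tri([c,cs],[(337,221.1),(283.5,158)]);print(k,k-.068*n)
for h in(.16,.156,.152): print(atz(c,(337,221.1),h))
E
```

```text
[0.48154859 0.18622344 0.18776975] 0.03599530589075403
[0.48214032 0.1865843  0.1895148 ] 0.022533395986718472
[[325.23061264 217.05777298]
 [324.66692874 205.86849502]]
[0.49763516 0.20508087 0.1502654 ] [0.52772106 0.21575723 0.09022497]
[0.48964426 0.20171203 0.16      ]
[0.49388658 0.20356197 0.156     ]
[0.49812889 0.2054119  0.152     ]
```

View pics/w3z.png

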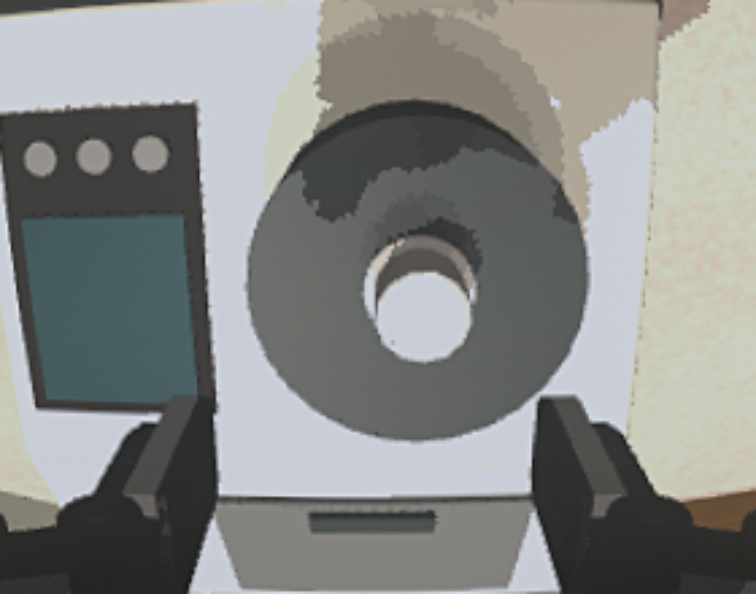

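```bash
cat > fit3.py <<'E'
import fit,fit2
from fit2 import *
import pickle
V=lambda a,b:(180+(a+.5)/2.7-.5,100+(b+.5)/2.7-.5)
fit2.ow.clear()
fit2.ow.update({'k':V(424,316),'ct':V(418,269),'kl':V(628,470)})
# cover top circle: extents left 247 right 588 bottom 440
if __name__=='__main__':
    s=least_squares(res2,[.6,.2,.34,0,-.06,.04,0.005,.095],loss='soft_l1')
    f=s.fun.reshape(-1,2).round(1).tolist()
    ks=list(ot)+['s'+k for k in os_]+['w'+k for k in ow]
    for k,v in zip(ks,f): print(k,v,end=' ')
    print(s.x.round(4),res2(s.x,True),'deckz',.135+(s.x[4]-s.x[3])*np.tan(T28))
    pickle.dump(s.x,open('s.pkl','wb'))
E
sed -i "s/'kl':V(628,470)/'ct':V(418,269)/" fit3.py
python3 fit3.py
```

```text
bl [0.8, -0.5] br [1.1, -1.0] fr [1.2, -1.2] fl [1.7, 0.1] k [1.0, -0.8] sbl [-0.4, -1.0] sbr [0.1, -2.7] sfr [-1.5, -0.5] sfl [-0.5, -1.3] sbfr [-0.3, 3.6] sbfl [-1.6, 2.9] skl [0.3, -4.4] skr [-2.1, -1.3] sk [-0.8, -0.3] wk [-0.5, -6.9] wct [0.7, 7.1] [ 0.5959  0.2     0.3369  0.0173 -0.0607  0.0373  0.004   0.0891] (array([0.52622323, 0.21508964, 0.0891102 ]), array([-0.44307753, -0.15519618,  0.88294759])) deckz 0.09353309380573321
```

```bash
python3 - <<'E'
from h import *
c=cam('wrist');psi=.3369;n=normal(psi);yy=Rz(psi)[:,1];xx=np.cross(yy,n)
def circ(ct,r): 
    a=np.linspace(0,2*np.pi,200); return ct+r*(np.cos(a)[:,None]*xx+np.sin(a)[:,None]*yy)
from scipy.optimize import least_squares
V=lambda a,b:np.array((180+(a+.5)/2.7-.5,100+(b+.5)/2.7-.5))
obs=np.r_[V(247,113),V(588,440)]; obk=np.r_[V(376,271),V(473,362)]
def f(p):
    q=proj(c,circ(p,.05)); return np.r_[q.min(0),q.max(0)]-obs
s=least_squares(f,[.506,.208,.128]);print(s.x,s.fun,s.x-.044*n)
def g(p):
    q=proj(c,circ(p,.013)); return np.r_[q.min(0),q.max(0)]-obk
k=least_squares(g,[.498,.205,.15]);print(k.x,k.fun,k.x-.068*n)
d=k.x-s.x;print(d,np.linalg.norm(d),d/np.linalg.norm(d),n)
plan(np.array([.5262,.2151,.0905])+n*.066,toolR(-n,yy))
E
```

```text
[0.50837286 0.20889487 0.12959605] [-0.17080882  0.1701072   0.1751566  -0.19303654] [0.52786836 0.21572323 0.09074636]
[0.50131482 0.2070063  0.14781007] [ 0.00293958 -0.00307927 -0.00296405  0.00321292] [0.53144424 0.21755921 0.08776963]
[-0.00705804 -0.00188857  0.01821401] 0.019624803235773147 [-0.35964893 -0.09623396  0.92811189] [-0.44307972 -0.15518991  0.88294759]
L 0.047 A 0.7 rows 1
pos [[-0.002, 0.0453, 0.0124]]
dr [0.12, -0.28, 0.65] q [0.18, -0.58, 2.23, 0.08, 1.0, -1.75]
```

```bash
python3 - <<'E'
from h import *
psi=.337;n=normal(psi);yy=Rz(psi)[:,1]
plan(np.array([.5275,.2157,.0905])+n*.066,toolR(-n,yy),maxp=.025)
E
```

```text
L 0.0477 A 0.7 rows 2
pos [[-0.0004, 0.023, 0.0063], [-0.0002, 0.023, 0.0063]]
dr [0.06, -0.14, 0.33] q [0.18, -0.58, 2.23, 0.08, 1.0, -1.75]
```

Request:
servo_tool(
  delta_pos=[
    [0,0.012,0.0125],
    [0,0.022,0],
    [0,0.012,0],
    [0,0,0],
  ],
  dr=[
    [0.1,-0.1,0.3],
    [0.1,-0.1,0.3],
    [0,0,0],
    [0,0,0],
  ],
  grip=[0.6,0.6,0.6,0.6],
)

```text
t: 2.98
tool_pos: [0.5009, 0.2101, 0.1539]
tool_rot: [-1.435, -0.639, -0.125]
contact_force: [-1.1, -0.1, 0.3]
opening: 0.0513
```

```bash
python3 - <<'E'
from h import *
psi=.337;n=normal(psi);yy=Rz(psi)[:,1]
c,im=snap('wrist','w4')
cv2.imwrite('pics/w4z.png',cv2.resize(im[100:320,180:460,::-1],None,fx=2.7,fy=2.7))
plan(np.array([.5275,.2157,.0905])+n*.062,toolR(-n,yy),maxp=.025)
E
```

```text
L 0.0102 A 0.6 rows 1
pos [[-0.0065, 0.007, -0.0034]]
dr [-0.15, 0.09, 0.62] q [0.23, -0.46, 2.21, 0.07, 0.89, -1.71]
```

View pics/w4z.png

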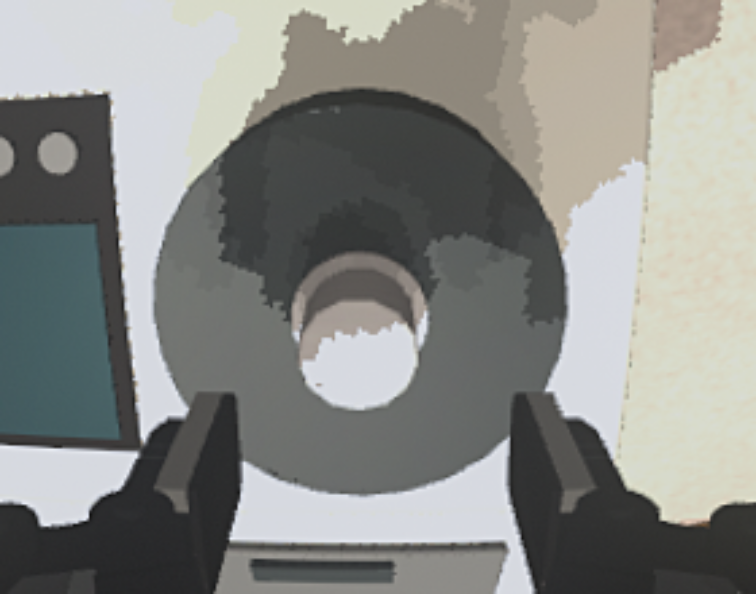

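Request:
servo_tool(
  delta_pos=[
    [-0.0065,0.002,-0.0034],
    [0,0,0],
    [0,0,0],
  ],
  dr=[
    [0,0,0.6],
    [0,0,0],
    [0,0,0],
  ],
  grip=[0.6,0.6,0.6],
)

```text
t: 3.4
tool_pos: [0.498, 0.2051, 0.1513]
tool_rot: [-1.437, -0.634, -0.119]
contact_force: [-0.5, -0.5, 0.8]
opening: 0.0515
```

```bash
python3 - <<'E'
from h import *
psi=.337;n=normal(psi);yy=Rz(psi)[:,1]
plan(np.array([.5275,.2157,.0905])+n*.062,toolR(-n,yy),maxp=.025)
E
```

```text
L 0.0065 A 0.2 rows 1
pos [[-0.0009, 0.0064, 0.0003]]
dr [-0.13, 0.09, 0.15] q [0.22, -0.46, 2.22, 0.07, 0.9, -1.72]
```

Request:
servo_tool(
  delta_pos=[
    [0,0.0064,0],
    [0,0,0],
    [0,0,0],
    [0,0,0],
    [0,0,0],
  ],
  dr=[
    [0,0,0.1],
    [0,0,0],
    [0,0,0],
    [0,0,0],
    [0,0,0],
  ],
  grip=[0.6,0.4,0.2,0.1,0.1],
  grip_force=40,
)

```text
t: 4.03
tool_pos: [0.5012, 0.206, 0.1455]
tool_rot: [-1.438, -0.632, -0.119]
contact_force: [-0.3, 0.4, 0.1]
opening: 0.0084
```

```bash
python3 - <<'E'
from h import *
psi=.337;n=normal(psi);yy=Rz(psi)[:,1]
c,im=snap('wrist','w5')
cv2.imwrite('pics/w5z.png',cv2.resize(im[100:320,180:460,::-1],None,fx=2.7,fy=2.7))
plan(np.array([.5275,.2157,.0905])+n*.062,toolR(-n,yy),maxp=.025)
print(ctrl.get_obs()['opening'],ctrl.get_obs()['contact_force'])
E
```

```text
L 0.0012 A 0.1 rows 1
pos [[-0.0011, -0.0002, 0.0005]]
dr [-0.11, 0.07, 0.06] q [0.22, -0.45, 2.22, 0.07, 0.89, -1.72]
0.008417494953732107 [ 0.11040253  0.651417   -0.07598245]
```

View pics/w5z.png

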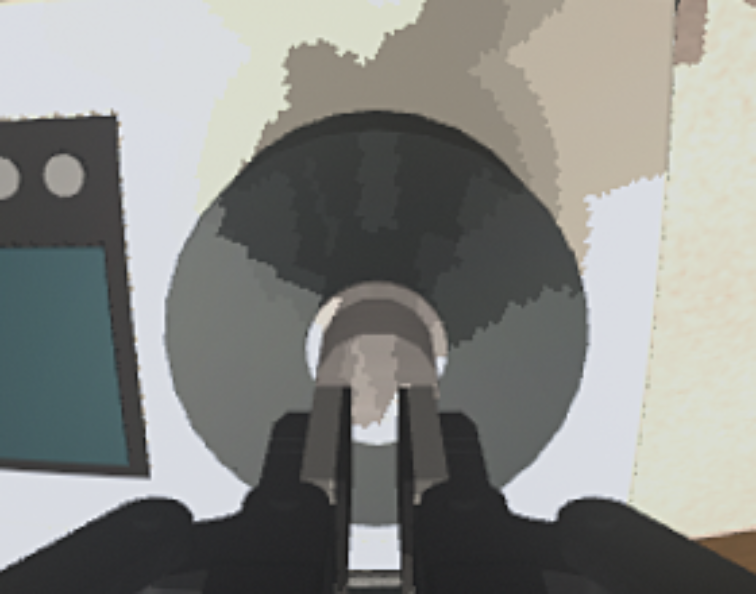

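```bash
cat > circ.py <<'E'
from h import *
from scipy.optimize import least_squares
V=lambda a,b:np.array((180+(a+.5)/2.7-.5,100+(b+.5)/2.7-.5))
def circfit(c,n,obs,r,x0):
    yy=np.cross(n,[1,0,0]);yy/=np.linalg.norm(yy);xx=np.cross(yy,n);a=np.linspace(0,2*np.pi,400)
    def f(p):
        q=proj(c,p+r*(np.cos(a)[:,None]*xx+np.sin(a)[:,None]*yy)); return np.r_[q.min(0),q.max(0)]-obs
    s=least_squares(f,x0);return s.x,s.fun
E
python3 - <<'E'
from circ import *
psi=.337;n=normal(psi)
c=cam('wrist');o=ctrl.get_obs();tp=np.array(o['tool_pos']);Rt=R.from_rotvec(o['tool_rot']).as_matrix()
for nm,ob,r,h in(('cov',np.r_[V(165,128),V(588,524)],.05,.044),('knob',np.r_[V(318,330),V(440,443)],.013,.068)):
    x,f=circfit(c,n,ob,r,[.5,.2,.14]);print(nm,x,f.round(1),'rim',x-h*n,'in tool',Rt.T@(x-tp))
print(tp,proj(c,[tp,tp+.014*Rt[:,1],tp-.02*Rt[:,1]]),'cam in tool',Rt.T@(c['eye']-tp), (Rt.T@c['R']).round(3))
E
```

```text
cov [0.50760124 0.20846774 0.12773347] [-0.1  0.1  0.1 -0.1] rim [0.52709606 0.21529804 0.08888378] in tool [-0.00234476  0.01894329  0.00018798]
knob [0.50031821 0.20632242 0.14633217] [-0.2  0.2  0.2 -0.3] rim [0.53044658 0.21687834 0.08629173] in tool [-0.00028544 -0.00103516  0.00060862]
[0.50121713 0.205995   0.14555229] [[318.99340042 243.15975421]
 [318.94087312 233.66642097]
 [319.08216519 259.33774612]] cam in tool [-0.07416863 -0.16155926 -0.0003339 ] [[ 0.001  0.957  0.292]
 [-0.    -0.292  0.957]
 [ 1.    -0.001 -0.   ]]
```

```bash
python3 - <<'E'
from circ import *
o=ctrl.get_obs();tp=np.array(o['tool_pos']);Rt=R.from_rotvec(o['tool_rot']).as_matrix()
c,im=snap('side','s5'); 
for d in(-.06,-.024,0,.014): print(d,proj(c,tp+d*Rt[:,1]))
cv2.imwrite('pics/s5z.png',cv2.resize(im[80:220,240:390,::-1],None,fx=4.2,fy=4.2))
E
```

```text
-0.06 [[276.00870701 146.14172887]]
-0.024 [[281.3997866 153.4911066]]
0 [[284.84069775 158.18192137]]
0.014 [[286.79426249 160.84511432]]
```

View pics/s5z.png

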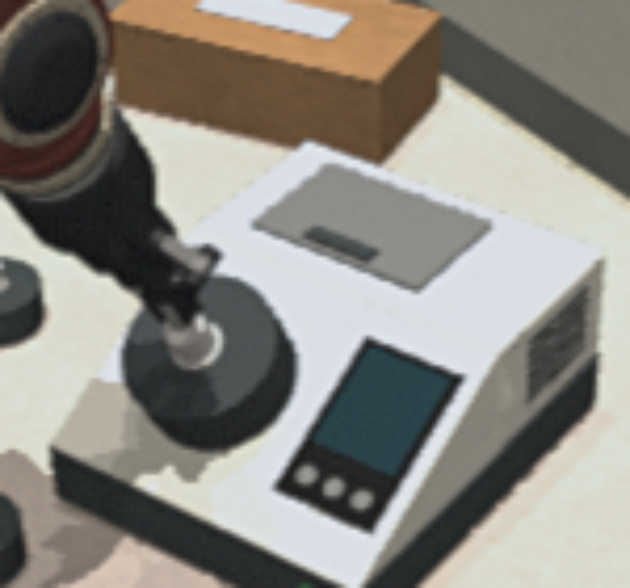

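Request:
servo_tool(
  delta_pos=[
    [0,0,0],
    [0,0,0],
    [0,0,0],
    [-0.001,0.01,0],
    [0,0.008,0],
  ],
  dr=[
    [0,0,0],
    [0,0,0],
    [0,0,0],
    [0,0,0],
    [0,0,0],
  ],
  grip=[0.6,0.6,0.6,0.6,0.6],
)

```text
t: 4.75
tool_pos: [0.509, 0.2088, 0.1291]
tool_rot: [-1.438, -0.634, -0.12]
contact_force: [0.2, 0.1, -0.2]
opening: 0.0513
```

```bash
python3 - <<'E'
from circ import *
o=ctrl.get_obs();print(o['contact_force'],o['opening'])
psi=.337;n=normal(psi);yy=Rz(psi)[:,1]
plan(np.array([.5275,.2157,.0905])+n*.062,toolR(-n,yy),maxp=.025)
c,im=snap('side','s6'); 
cv2.imwrite('pics/s6z.png',cv2.resize(im[80:220,240:390,::-1],None,fx=4.2,fy=4.2))
c,im=snap('wrist','w6')
cv2.imwrite('pics/w6z.png',cv2.resize(im[100:320,180:460,::-1],None,fx=2.7,fy=2.7))
E
```

```text
[ 0.19953069  0.05480789 -0.16124842] 0.051304721099086806
L 0.0187 A 0.2 rows 1
pos [[-0.0007, -0.0187, 0.0005]]
dr [-0.11, 0.07, 0.16] q [0.22, -0.4, 2.21, 0.07, 0.84, -1.72]
```

View pics/s6z.png

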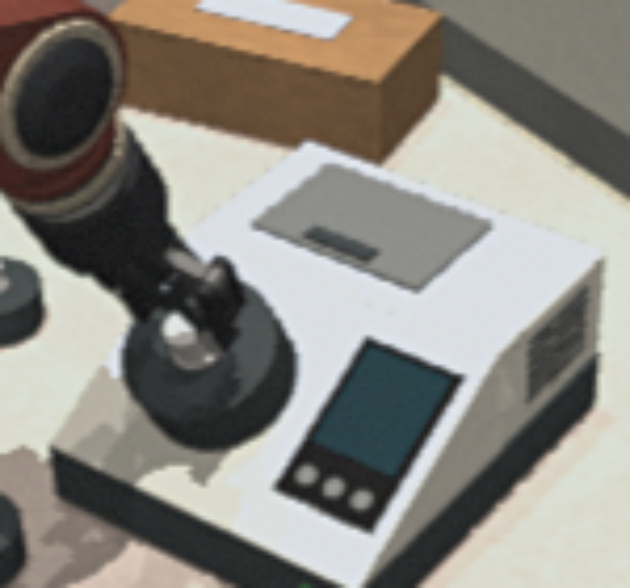

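View pics/w6z.png

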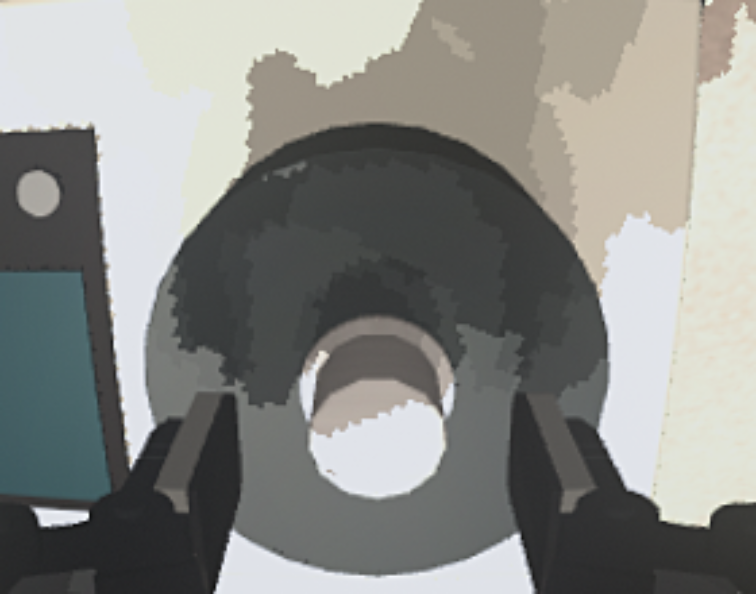

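Request:
servo_tool(
  delta_pos=[
    [0,0.006,0],
    [0,0.005,0],
    [0,0,0],
  ],
  dr=[
    [0,0,0],
    [0,0,0],
    [0,0,0],
  ],
  grip=[0.6,0.6,0.6],
)

```text
t: 5.22
tool_pos: [0.5138, 0.2105, 0.1175]
tool_rot: [-1.438, -0.632, -0.118]
contact_force: [-0.1, 0.1, 0.2]
opening: 0.0513
```

```bash
python3 - <<'E'
from circ import *
o=ctrl.get_obs();print(o['contact_force'],o['opening'])
psi=.337;n=normal(psi);yy=Rz(psi)[:,1]
plan(np.array([.5275,.2157,.0905])+n*.062,toolR(-n,yy),maxp=.025)
c,im=snap('side','s7'); 
cv2.imwrite('pics/s7z.png',cv2.resize(im[125:185,255:325,::-1],None,fx=9,fy=9))
c,im=snap('wrist','w7')
cv2.imwrite('pics/w7z.png',cv2.resize(im[100:320,180:460,::-1],None,fx=2.7,fy=2.7))
E
```

```text
[-0.08588938  0.07816917  0.18205236] 0.0512502955439774
L 0.0312 A 0.1 rows 2
pos [[0.0001, -0.0156, 0.0002], [0.0001, -0.0156, 0.0002]]
dr [-0.06, 0.03, 0.01] q [0.23, -0.37, 2.21, 0.07, 0.81, -1.72]
```

View pics/s7z.png

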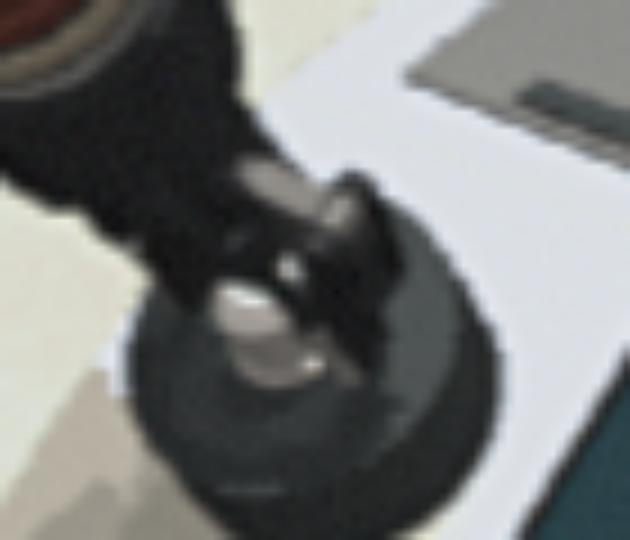

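View pics/w7z.png

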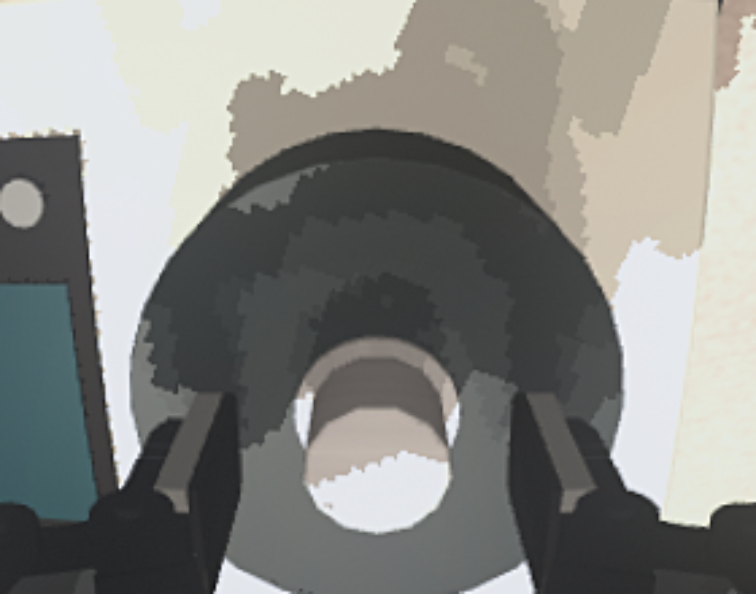

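Request:
servo_tool(
  delta_pos=[
    [0,0.005,0],
    [0,0,0],
    [0,0,0],
    [0,0,0],
    [0,0,0],
  ],
  dr=[
    [0,0,0],
    [0,0,0],
    [0,0,0],
    [0,0,0],
    [0,0,0],
  ],
  grip=[0.6,0.5,0.45,0.4,0.35],
  grip_force=25,
)

```text
t: 5.95
tool_pos: [0.5166, 0.2115, 0.1142]
tool_rot: [-1.438, -0.633, -0.119]
contact_force: [0.3, -0.7, 0.1]
opening: 0.0296
```

```bash
python3 - <<'E'
from circ import *
o=ctrl.get_obs();print(o['contact_force'],o['opening'],o['tool_pos'])
c,im=snap('side','s8'); 
cv2.imwrite('pics/s8z.png',cv2.resize(im[125:185,255:325,::-1],None,fx=9,fy=9))
c,im=snap('wrist','w8')
cv2.imwrite('pics/w8z.png',cv2.resize(im[100:320,180:460,::-1],None,fx=2.7,fy=2.7))
E
```

```text
[ 0.32838745 -0.68553213  0.07403967] 0.029619640252926568 [0.51663016 0.21146215 0.11420805]
```

View pics/s8z.png

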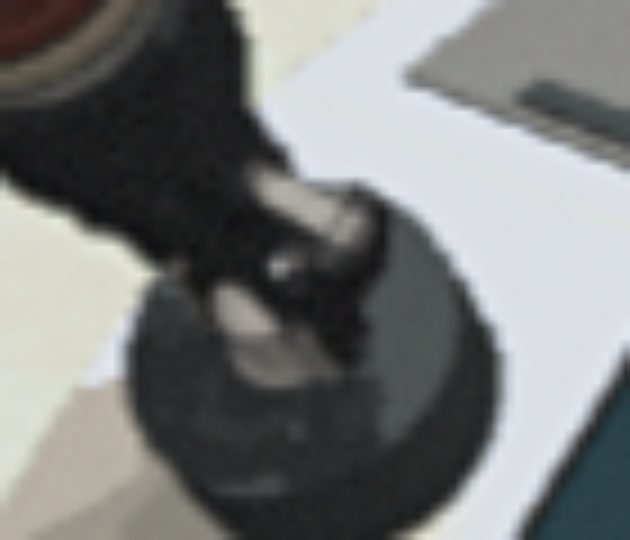

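View pics/w8z.png

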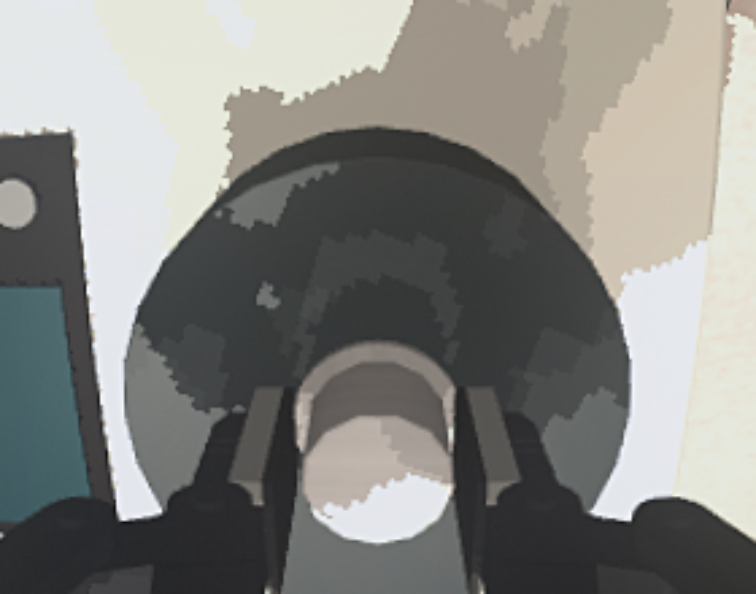

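Request:
servo_tool(
  delta_pos=[
    [0,0,0],
    [0,0,0],
    [0,0,0],
  ],
  dr=[
    [0,0,0],
    [0,0,0],
    [0,0,0],
  ],
  grip=[0.2,0.15,0.15],
  grip_force=60,
)

```text
t: 6.42
tool_pos: [0.5165, 0.2114, 0.1144]
tool_rot: [-1.438, -0.633, -0.119]
contact_force: [-1.2, -0.8, 0.8]
opening: 0.0243
```

```bash
python3 - <<'E'
from circ import *
o=ctrl.get_obs();print(o['contact_force'],o['opening'],o['tool_pos'])
psi=.337;n=normal(psi);yy=Rz(psi)[:,1]
rim=np.array([.5275,.2157,.0905]);Rt=R.from_rotvec(o['tool_rot']).as_matrix();print('rim in tool',Rt.T@(rim-o['tool_pos']))
E
```

```text
[-1.22212335 -0.81238985  0.79239449] 0.024332048565442587 [0.51654141 0.21142003 0.11441921]
rim in tool [-0.00090532  0.026638    0.00036647]
```

Request:
servo_tool(
  delta_pos=[
    [0,-0.005,0],
    [0,-0.01,0],
    [0,-0.02,0],
    [0,-0.025,0],
    [0,-0.025,0],
  ],
  dr=[
    [0,0,0],
    [0,0,0],
    [0,0,0],
    [0,0,0],
    [0,0,0],
  ],
  grip=[0.15,0.15,0.15,0.15,0.15],
)

```text
t: 7.05
tool_pos: [0.4749, 0.197, 0.1883]
tool_rot: [-1.439, -0.627, -0.113]
contact_force: [0.1, -0.4, -1.0]
opening: 0.0239
```

```bash
python3 - <<'E'
from circ import *
o=ctrl.get_obs();print(o['contact_force'],o['opening'],o['tool_pos'],o['q'].round(2) if hasattr(o['q'],'round') else o['q'])
c,im=snap('side','s9'); 
cv2.imwrite('pics/s9z.png',cv2.resize(im[60:220,220:400,::-1],None,fx=4,fy=4)[:600])
c,im=snap('wrist','w9')
E
```

```text
[ 0.09384902 -0.38226784 -0.99262075] 0.02391058423896143 [0.47487279 0.19695847 0.18830919] [ 0.21 -0.57  2.22  0.07  1.01 -1.72]
```

View pics/s9z.png

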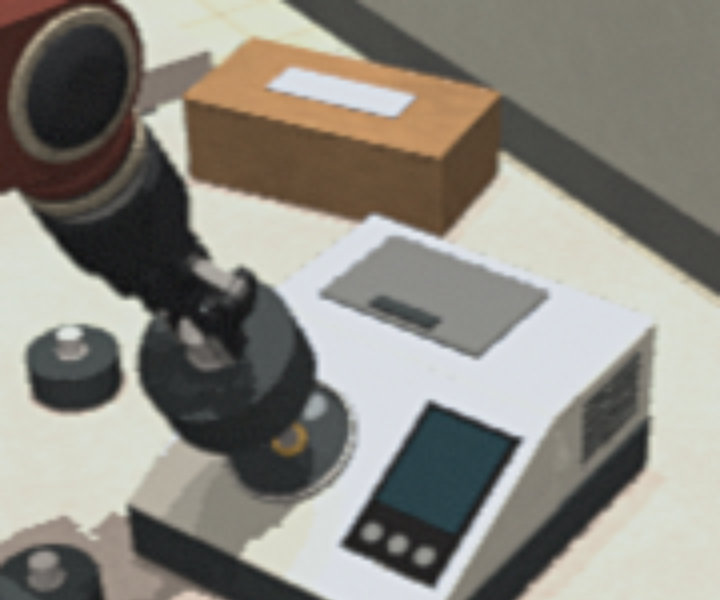

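View pics/w9.png

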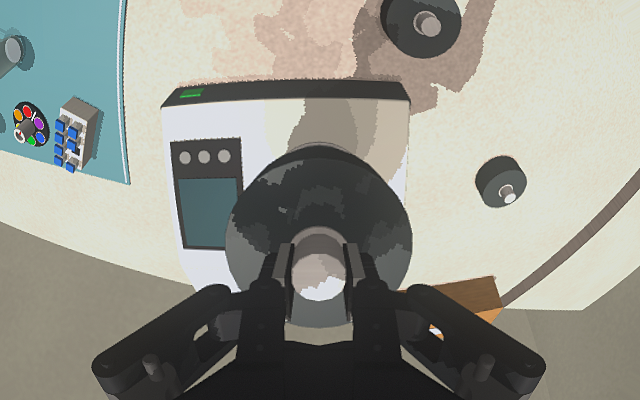

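```bash
python3 - <<'E'
from circ import *
psi=.337;yy=Rz(psi)[:,1]
Rt=toolR([0,0,-1],yy)
off=np.array([-.0009,.0266,.0004])
tp=np.array([.467,-.105,.09])-Rt@off; print(tp)
plan(tp,Rt,maxp=.045)
E
```

```text
[ 0.46798164 -0.10507991  0.1166    ]
L 0.3117 A 28.1 rows 7
pos [[-0.0187, 0.0021, -0.0403], [-0.0185, 0.0034, -0.0403], [-0.0182, 0.0047, -0.0404], [-0.0179, 0.006, -0.0404], [-0.0174, 0.0072, -0.0404], [-0.0168, 0.0084, -0.0404], [-0.0162, 0.0096, -0.0404]]
dr [-0.01, 0.01, 4.01] q [0.21, -0.58, 2.22, 0.07, 1.01, -1.72]
```

Request:
servo_tool(
  delta_pos=[
    [-0.019,0,-0.04],
    [-0.0185,0.001,-0.04],
    [-0.018,0.003,-0.04],
    [-0.018,0.005,-0.04],
  ],
  dr=[
    [0,0,4],
    [0,0,4],
    [0,0,4],
    [0,0,4],
  ],
  grip=[0.15,0.15,0.15,0.15],
)

```text
t: 7.65
tool_pos: [0.4677, 0.0228, 0.1533]
tool_rot: [-1.511, -0.427, 0.111]
contact_force: [1.0, 0.4, -1.2]
opening: 0.0242
```

```bash
cat > pl.py <<'E'
from circ import *
psi=.337;yy=Rz(psi)[:,1]
Rt=toolR([0,0,-1],yy)
off=np.array([-.0009,.0266,.0004])
import sys
tp=np.array([.467,-.105,float(sys.argv[1])])-Rt@off
plan(tp,Rt,maxp=float(sys.argv[2])); o=ctrl.get_obs(); print(o['contact_force'],o['opening'],o['tool_pos'],o['t'])
E
python3 pl.py .09 .045
```

```text
L 0.133 A 11.8 rows 3
pos [[-0.0165, 0.009, -0.0401], [-0.0158, 0.0101, -0.0402], [-0.0149, 0.0112, -0.0402]]
dr [-0.04, 0.17, 3.91] q [-0.18, -0.46, 2.16, 0.11, 1.26, -2.12]
[ 0.95688015  0.40951293 -1.23684194] 0.02423219611708296 [0.46768515 0.02279554 0.15330369] 7.65
```

Request:
servo_tool(
  delta_pos=[
    [-0.016,0.006,-0.04],
    [-0.015,0.009,-0.036],
    [-0.01,0.009,-0.026],
    [0,0,0],
    [0,0,0],
  ],
  dr=[
    [0,0.1,3.9],
    [0,0.1,3.9],
    [0,0.1,3.5],
    [0,0,0],
    [0,0,0],
  ],
  grip=[0.15,0.15,0.15,0.15,0.15],
)

```text
t: 8.28
tool_pos: [0.466, -0.0913, 0.1178]
tool_rot: [-1.55, -0.262, 0.264]
contact_force: [-0.6, -0.1, -0.3]
opening: 0.0243
```

```bash
python3 pl.py .05 .045; python3 - <<'E'
from h import *
c,im=snap('side','s10'); cv2.imwrite('pics/s10z.png',cv2.resize(im[190:390,280:520,::-1],None,fx=3,fy=3))
c,im=snap('top','t10'); cv2.imwrite('pics/t10z.png',cv2.resize(im[100:260,330:500,::-1],None,fx=3.7,fy=3.7))
E
```

```text
L 0.0435 A 0.3 rows 1
pos [[-0.0027, 0.0412, -0.0139]]
dr [-0.29, -0.08, -0.03] q [-0.35, -0.24, 2.05, 0.0, 1.34, -2.26]
[-0.60358912 -0.09870825 -0.26701764] 0.0243056583950477 [ 0.46602463 -0.09125145  0.11783825] 8.275
```

View pics/s10z.png

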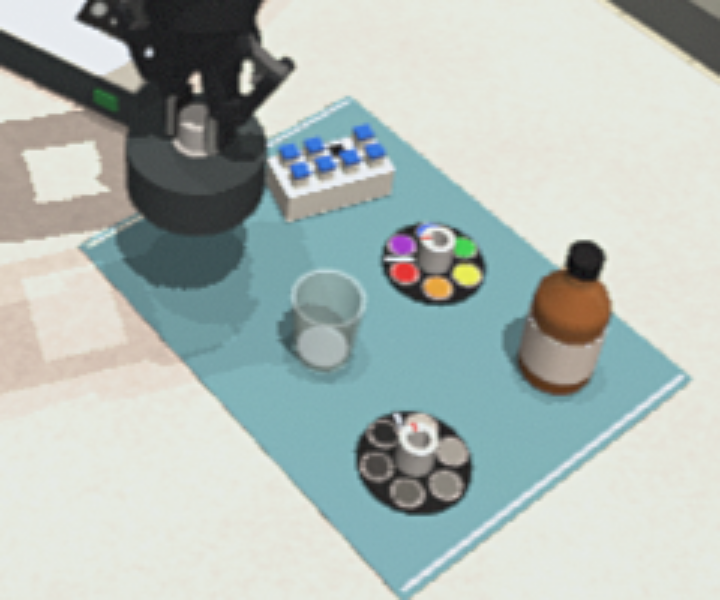

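View pics/t10z.png

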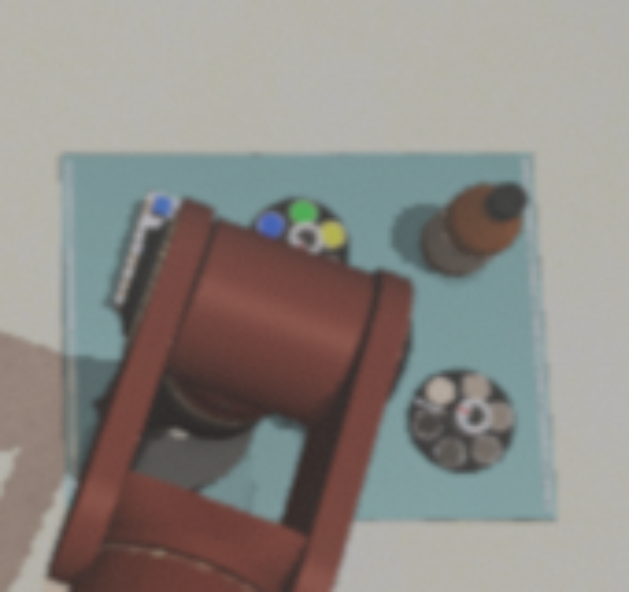

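Request:
servo_tool(
  delta_pos=[
    [-0.003,0.015,-0.014],
    [0,0.025,0],
    [0,0.02,0],
    [0,0,0],
    [0,0,0],
  ],
  dr=[
    [-0.2,0,0],
    [0,0,0],
    [0,0,0],
    [0,0,0],
    [0,0,0],
  ],
  grip=[0.15,0.15,0.15,0.15,0.15],
)

```text
t: 9.0
tool_pos: [0.4681, -0.106, 0.0559]
tool_rot: [-1.556, -0.269, 0.264]
contact_force: [1.9, -0.5, -1.4]
opening: 0.0241
```

```bash
python3 pl.py .003 .045; python3 - <<'E'
from h import *
c,im=snap('side','s11'); cv2.imwrite('pics/s11z.png',cv2.resize(im[190:390,280:520,::-1],None,fx=3,fy=3))
c,im=snap('wrist','w11')
E
```

```text
L 0.0263 A 0.3 rows 1
pos [[0.0001, 0.0263, 0.001]]
dr [0.15, 0.15, 0.15] q [-0.38, -0.15, 2.08, -0.0, 1.2, -2.29]
[ 1.85346509 -0.47007059 -1.43813142] 0.024105452110207086 [ 0.46810981 -0.10600153  0.0558865 ] 9.0
```

View pics/s11z.png

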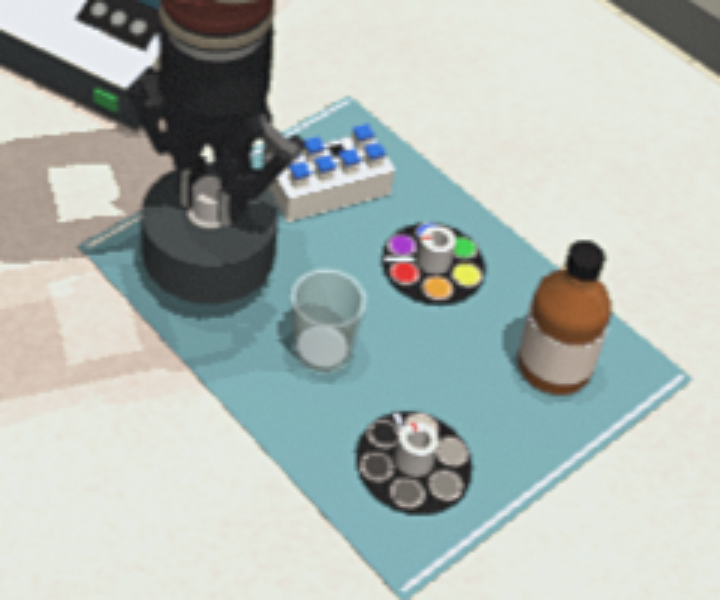

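View pics/w11.png

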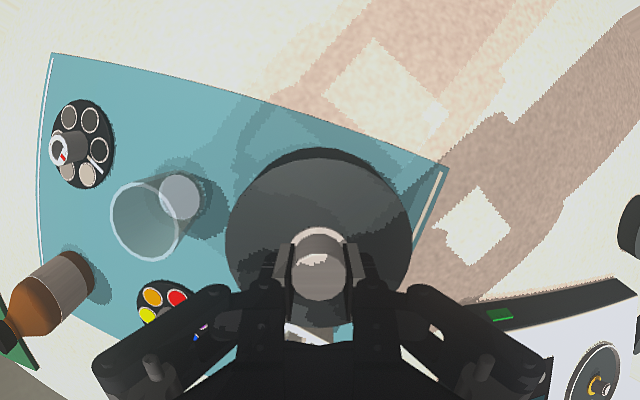

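Request:
servo_tool(
  delta_pos=[
    [0,0.012,0.001],
    [0,0.007,0],
    [0,0,0],
  ],
  dr=[
    [0.1,0.1,0.1],
    [0,0,0],
    [0,0,0],
  ],
  grip=[0.15,0.15,0.15],
)

```text
t: 9.48
tool_pos: [0.4688, -0.1053, 0.0371]
tool_rot: [-1.557, -0.268, 0.263]
contact_force: [-0.6, 0.1, -1.3]
opening: 0.0244
```

```bash
python3 pl.py .003 .045
```

```text
L 0.0075 A 0.2 rows 1
pos [[-0.0007, 0.0075, 0.0005]]
dr [0.15, 0.05, 0.17] q [-0.38, -0.12, 2.09, -0.0, 1.16, -2.28]
[-0.58959382  0.10578103 -1.26785363] 0.02437156523391387 [ 0.46881427 -0.10529819  0.03707198] 9.475
```

Request:
servo_tool(
  delta_pos=[
    [0,0.003,0],
    [0,0.0015,0],
    [0,0.001,0],
    [0,0.001,0],
  ],
  dr=[
    [0.1,0,0.1],
    [0,0,0],
    [0,0,0],
    [0,0,0],
  ],
  grip=[0.15,0.15,0.15,0.15],
)

```text
t: 9.98
tool_pos: [0.4693, -0.1054, 0.0306]
tool_rot: [-1.555, -0.267, 0.264]
contact_force: [0.1, -0.2, -1.5]
opening: 0.024
```

```bash
python3 pl.py .003 .045
```

```text
L 0.0017 A 0.1 rows 1
pos [[-0.0011, 0.001, 0.0008]]
dr [0.07, 0.06, 0.1] q [-0.38, -0.11, 2.09, 0.0, 1.15, -2.28]
[ 0.14004904 -0.16338668 -1.46049933] 0.024046787684252422 [ 0.46927162 -0.10544488  0.03057549] 9.975
```

Request:
servo_tool(
  delta_pos=[
    [0,0.001,0],
    [0,0.001,0],
    [0,0.001,0],
  ],
  dr=[
    [0,0,0],
    [0,0,0],
    [0,0,0],
  ],
  grip=[0.15,0.15,0.15],
)

```text
t: 10.35
tool_pos: [0.4695, -0.1056, 0.0296]
tool_rot: [-1.555, -0.266, 0.265]
contact_force: [-3.8, 1.0, 6.8]
opening: 0.0246
```

```bash
python3 pl.py .003 .045; python3 - <<'E'
from h import *
c,im=snap('side','s12'); cv2.imwrite('pics/s12z.png',cv2.resize(im[230:320,305:405,::-1],None,fx=6,fy=6))
E
```

```text
L 0.0016 A 0.1 rows 1
pos [[-0.0013, -0.0, 0.001]]
dr [0.05, 0.07, 0.04] q [-0.38, -0.1, 2.09, -0.0, 1.15, -2.28]
[-3.80738439  0.99256641  6.75898039] 0.024644360236372807 [ 0.46952621 -0.10563151  0.02955769] 10.35
```

View pics/s12z.png

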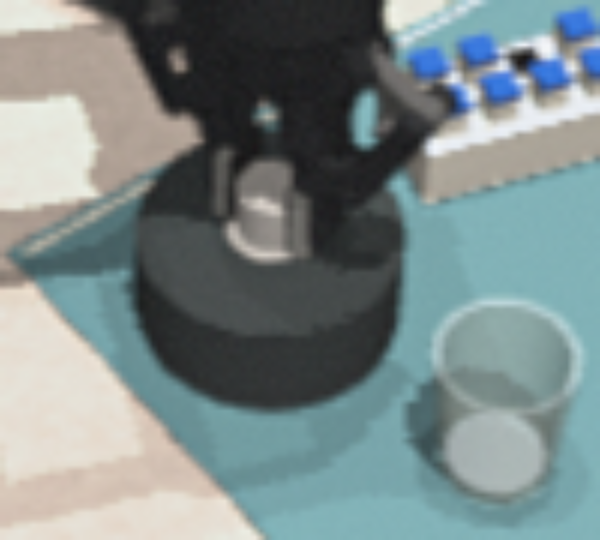

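Request:
servo_tool(
  delta_pos=[
    [0,0,0],
    [0,0,0],
    [0,0,0],
    [0,-0.015,0],
    [0,-0.03,0],
  ],
  dr=[
    [0,0,0],
    [0,0,0],
    [0,0,0],
    [0,0,0],
    [0,0,0],
  ],
  grip=[0.3,0.5,0.5,0.5,0.5],
  grip_force=40,
)

```text
t: 11.02
tool_pos: [0.4682, -0.1051, 0.0743]
tool_rot: [-1.553, -0.264, 0.267]
contact_force: [0.2, 0.3, 0.1]
opening: 0.0429
```

Request:
servo_tool(
  delta_pos=[
    [0,-0.05,0],
    [0,-0.05,0],
    [0,0,0],
  ],
  dr=[
    [0,0,0],
    [0,0,0],
    [0,0,0],
  ],
  grip=[0.5,0.5,0.5],
)

```text
t: 11.4
tool_pos: [0.4703, -0.1059, 0.1836]
tool_rot: [-1.558, -0.27, 0.261]
contact_force: [-0.0, 0.1, -0.2]
opening: 0.0428
```

```bash
python3 pl.py .003 .045; python3 - <<'E'
from h import *
c,im=snap('side','s13'); cv2.imwrite('pics/s13z.png',cv2.resize(im[190:390,280:520,::-1],None,fx=3,fy=3))
c,im=snap('wrist','w13')
E
```

```text
L 0.1541 A 0.4 rows 4
pos [[-0.0007, 0.0385, 0.0005], [-0.0006, 0.0385, 0.0005], [-0.0006, 0.0385, 0.0005], [-0.0005, 0.0385, 0.0004]]
dr [0.06, 0.02, 0.07] q [-0.38, -0.29, 1.97, -0.0, 1.45, -2.28]
[-0.04579672  0.05494974 -0.15135384] 0.042838915148362584 [ 0.47026391 -0.10587171  0.18364962] 11.4
```

View pics/s13z.png

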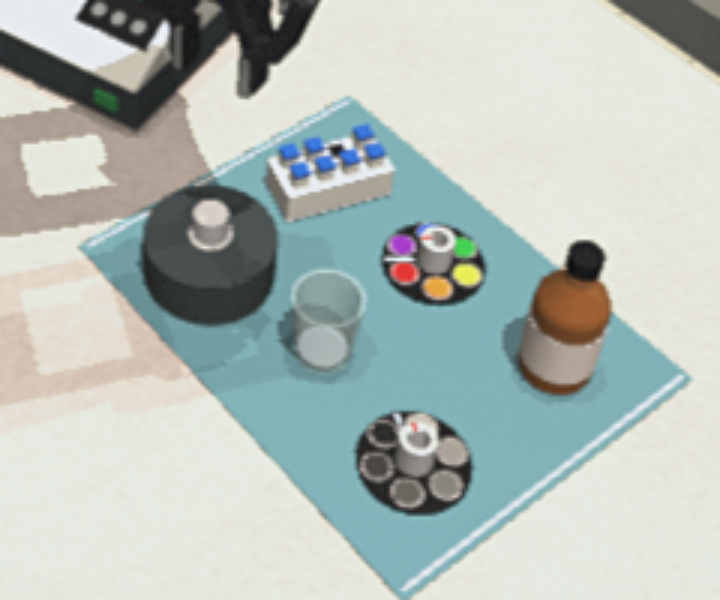

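View pics/w13.png

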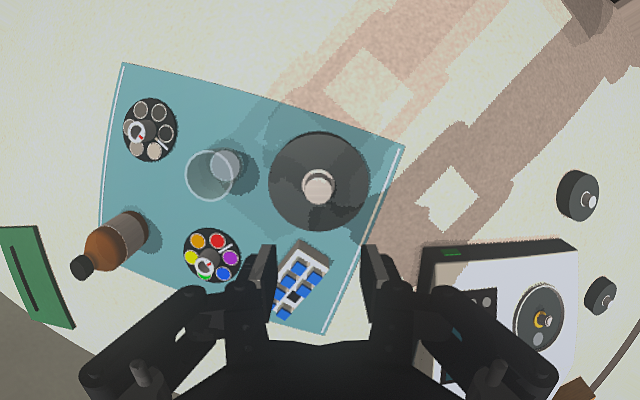

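```bash
python3 - <<'E'
from h import *
psi=.337;n=normal(psi);yy=Rz(psi)[:,1]
Rt=toolR(-n,yy); seat=np.array([.5275,.2157,.0905])+.004*n
tp=seat+n*.19-Rt@np.array([-.074,-.1616,0]);print(tp)
plan(tp,Rt)
E
```

```text
[0.57480763 0.23227494 0.1538484 ]
L 0.3547 A 28.1 rows 7
pos [[0.0304, 0.0035, 0.0404], [0.0301, 0.0056, 0.0404], [0.0296, 0.0077, 0.0404], [0.029, 0.0098, 0.0404], [0.0282, 0.0118, 0.0404], [0.0273, 0.0137, 0.0404], [0.0263, 0.0156, 0.0404]]
dr [-0.01, 0.01, -4.01] q [-0.38, -0.28, 1.98, -0.0, 1.45, -2.28]
```

Request:
servo_tool(
  delta_pos=[
    [0.03,0.0,0.04],
    [0.03,0.003,0.04],
    [0.03,0.005,0.04],
    [0.029,0.008,0.04],
    [0.028,0.01,0.04],
  ],
  dr=[
    [0,0,-4],
    [0,0,-4],
    [0,0,-4],
    [0,0,-4],
    [0,0,-4],
  ],
  grip=[0.5,0.5,0.5,0.5,0.5],
)

```text
t: 12.12
tool_pos: [0.5412, 0.138, 0.1651]
tool_rot: [-1.474, -0.519, -0.012]
contact_force: [0.2, 0.9, 0.1]
opening: 0.0426
```

Request:
servo_tool(
  delta_pos=[
    [0.027,0.012,0.04],
    [0.026,0.012,0.038],
    [0,0,0],
  ],
  dr=[
    [0,0,-4],
    [0,0,-4],
    [0,0,0],
  ],
  grip=[0.5,0.5,0.5],
)

```text
t: 12.5
tool_pos: [0.5665, 0.2355, 0.1551]
tool_rot: [-1.434, -0.618, -0.113]
contact_force: [0.2, -0.0, -0.8]
opening: 0.0428
```

```bash
python3 - <<'E'
from h import *
psi=.337;n=normal(psi);yy=Rz(psi)[:,1]
Rt=toolR(-n,yy); seat=np.array([.5275,.2157,.0905])+.004*n
tp=seat+n*.19-Rt@np.array([-.074,-.1616,0])
plan(tp,Rt)
c,im=snap('wrist','w14'); import pickle; pickle.dump(c,open('w14.pkl','wb'))
o=ctrl.get_obs();print(np.abs(o['dq']).max(),o['t']);print(proj(c,[seat,seat+.02*n]))
plan(tp,Rt)
E
```

```text
L 0.009 A 0.8 rows 1
pos [[0.0054, 0.0042, -0.0058]]
dr [-0.46, -0.36, -0.57] q [0.25, -0.24, 2.04, 0.06, 0.86, -1.68]
0.03949346300230376 12.55
[[308.31906694 119.34418815]
 [307.47429076 120.07228394]]
L 0.0085 A 0.8 rows 1
pos [[0.0056, 0.0044, -0.0046]]
dr [-0.4, -0.42, -0.6] q [0.25, -0.24, 2.04, 0.06, 0.86, -1.68]
```

View pics/w14.png

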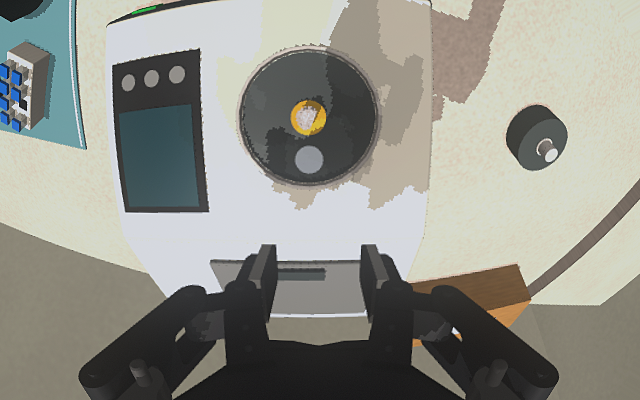

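```bash
python3 - <<'E'
from h import *
import pickle
c,im=snap('wrist','w15'); pickle.dump(c,open('w15.pkl','wb'))
psi=.337;n=normal(psi);seat=np.array([.5275,.2157,.0905])+.004*n
print(proj(c,[seat,seat+.02*n]))
cv2.imwrite('pics/w15z.png',cv2.resize(im[92:147,280:340,::-1],None,fx=10,fy=10,interpolation=cv2.INTER_CUBIC))
cv2.imwrite('pics/w15y.png',cv2.resize(im[35:195,230:390,::-1],None,fx=3.7,fy=3.7,interpolation=cv2.INTER_CUBIC))
E
```

```text
[[310.13985633 119.65230362]
 [309.46936425 120.39693659]]
```

View pics/w15z.png

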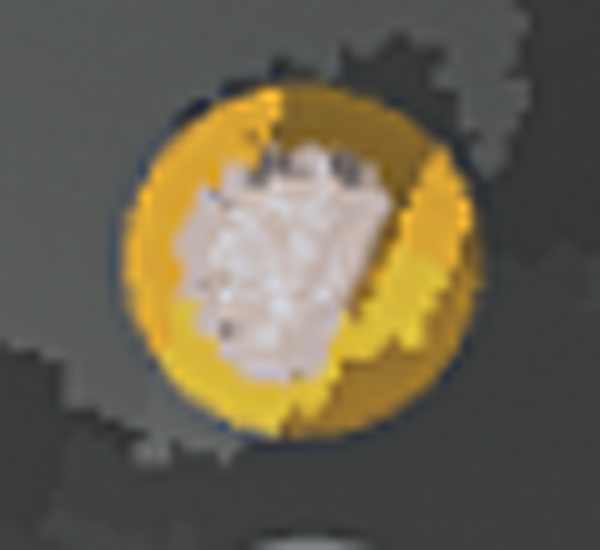

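View pics/w15y.png

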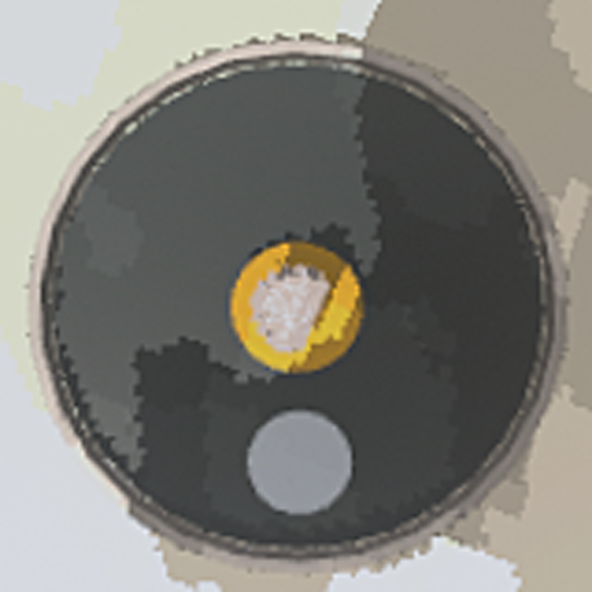

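```bash
python3 - <<'E'
from circ import *
import pickle
c=pickle.load(open('w15.pkl','rb')); im=cv2.imread('pics/w15.png')
psi=.337;n=normal(psi)
U=lambda a,b:np.array((230+(a+.5)/3.7-.5,35+(b+.5)/3.7-.5))
x,f=circfit(c,n,np.r_[U(28,38),U(568,568)],.0455,[.52,.21,.1]);print('rim top',x,f.round(2),'seat',x-.004*n)
U2=lambda a,b:np.array((280+(a+.5)/10-.5,92+(b+.5)/10-.5))
seat0=np.array([.5275,.2157,.0905])+.004*n
def onplane(uv,h):
    d=ray(c,uv); p0=seat0+h*n; return c['eye']+d*((p0-c['eye'])@n)/(d@n)
print('collar c',onplane(U2(303,260),0), 'seat0',seat0)
print('collar dia',np.linalg.norm(onplane(U2(122,260),0)-onplane(U2(482,260),0)))
# spindle pixels
hsv=cv2.cvtColor(im,cv2.COLOR_BGR2HSV)
sub=hsv[92:147,280:340]
m=((sub[...,1]<60)&(sub[...,2]>140)).astype(np.uint8)
nl,lab,st,ce=cv2.connectedComponentsWithStats(m); print(st,ce)
yy=Rz(psi)[:,1];xx=np.cross(yy,n)
for k in range(1,nl):
    if st[k,4]<100: continue
    mk=lab==k
    for r in range(mk.shape[0]):
        xs=np.nonzero(mk[r])[0]
        if len(xs): print(r,xs.min(),xs.max(),end='; ')
    break
E
```

```text
rim top [0.52301787 0.21401748 0.09548356] [ 0.23 -0.23 -0.22  0.22] seat [0.52479013 0.21463842 0.09195177]
collar c [0.5246759  0.21453533 0.09340838] seat0 [0.52572774 0.21507906 0.09403179]
collar dia 0.022448415359118505
[[   0    0   60   55 2981]
 [  18   15   21   23  319]] [[29.71284804 27.14994968]
 [27.51097179 25.59874608]]
15 29 32; 16 29 32; 17 23 36; 18 22 36; 19 20 38; 20 20 38; 21 19 38; 22 19 37; 23 18 36; 24 18 36; 25 18 36; 26 19 35; 27 19 35; 28 19 34; 29 19 34; 30 20 33; 31 20 33; 32 20 33; 33 22 32; 34 22 32; 35 22 32; 36 24 31; 37 25 28;
```

```bash
python3 - <<'E'
from circ import *
import pickle
c=pickle.load(open('w15.pkl','rb'))
psi=.337;n=normal(psi);yy=Rz(psi)[:,1];xx=np.cross(yy,n);seat=np.array([.5247,.2146,.0927])
def onplane(uv,h):
    d=ray(c,uv); p0=seat+h*n; return c['eye']+d*((p0-c['eye'])@n)/(d@n)
col=[38,37,36,36,36,35,35,34,34,33,33,33,32,32,32,31]
for h in(.0175,.02):
    P=np.array([onplane((280+c_+.5,92+21+i),h) for i,c_ in enumerate(col)])-seat
    L=np.c_[P@xx,P@yy]; vx,vy,x0,y0=cv2.fitLine(L.astype(np.float32),2,0,.01,.01).ravel()
    nn=np.array([-vy,vx]); d=nn@[x0,y0]; 
    if d<0: nn=-nn;d=-d
    print(h,'flat normal angle in deck frame deg',np.degrees(np.arctan2(nn[1],nn[0])),'dist mm',d*1e3)
    xw=nn[0]*xx+nn[1]*yy; print('spindle x world',xw)
E
```

```text
0.0175 flat normal angle in deck frame deg 66.68944 dist mm 3.477392
spindle x world [0.02607532 0.98224593 0.18577684]
0.02 flat normal angle in deck frame deg 66.68944 dist mm 3.4642982
spindle x world [0.02607532 0.98224593 0.18577684]
```

```bash
cat > wh.py <<'E'
from circ import *
import sys
th=np.radians(45)
Rt=toolR([0,0,-1],[np.cos(th),np.sin(th),0])
plan(np.array([.606,-.20,.17]),Rt,maxp=.055); o=ctrl.get_obs(); print(o['contact_force'],o['opening'],o['tool_pos'],o['t'])
E
python3 wh.py
```

```text
L 0.4354 A 69.0 rows 8
pos [[-0.0106, -0.008, -0.0528], [-0.0037, -0.0058, -0.054], [0.0035, -0.0039, -0.0542], [0.0107, -0.0025, -0.0533], [0.0177, -0.0014, -0.0514], [0.0245, -0.0008, -0.0486], [0.0309, -0.0006, -0.0448], [0.0367, -0.001, -0.0402]]
dr [-1.98, 7.83, 3.03] q [0.25, -0.24, 2.04, 0.06, 0.86, -1.68]
[-0.18637894  0.75543281  0.27298995] 0.04240083669953796 [0.56731359 0.23346232 0.15604134] 12.6
```

Request:
servo_tool(
  delta_pos=[
    [-0.01,-0.025,-0.052],
    [-0.004,-0.012,-0.054],
    [0.0035,-0.004,-0.054],
    [0.011,-0.002,-0.053],
    [0.018,0,-0.051],
  ],
  dr=[
    [-2,7.8,3],
    [-2,7.8,3],
    [-2,7.8,3],
    [-2,7.8,3],
    [-2,7.8,3],
  ],
  grip=[0.6,0.6,0.6,0.6,0.6],
)

```text
t: 13.22
tool_pos: [0.5771, -0.0505, 0.1833]
tool_rot: [-1.516, 0.171, -0.446]
contact_force: [1.0, 0.6, 0.4]
opening: 0.0509
```

```bash
python3 wh.py
```

```text
L 0.1529 A 24.5 rows 3
pos [[0.0272, 0.0064, -0.0426], [0.0328, 0.0061, -0.0385], [0.0378, 0.0055, -0.0338]]
dr [-1.79, 7.41, 2.89] q [-0.23, -0.16, 1.88, 0.04, 1.25, -1.42]
[0.97338293 0.61661641 0.3812841 ] 0.05085058132733567 [ 0.57710512 -0.05045886  0.18326406] 13.225
```

Request:
servo_tool(
  delta_pos=[
    [0.027,0.003,-0.0426],
    [0.033,0.004,-0.0385],
    [0.03,0.004,-0.025],
    [0,0,0],
    [0,0,0],
  ],
  dr=[
    [-1.8,7.4,2.9],
    [-1.8,7.4,2.9],
    [-1.5,6,2.5],
    [0,0,0],
    [0,0,0],
  ],
  grip=[0.6,0.6,0.6,0.6,0.6],
)

```text
t: 13.85
tool_pos: [0.6001, -0.2033, 0.176]
tool_rot: [-1.481, 0.615, -0.616]
contact_force: [-0.5, -0.0, 0.7]
opening: 0.051
```

```bash
python3 wh.py;  python3 - <<'E'
from h import *
import pickle
c,im=snap('wrist','w16'); pickle.dump(c,open('w16.pkl','wb')); print(np.abs(ctrl.get_obs()['dq']).max())
E
```

```text
L 0.009 A 0.1 rows 1
pos [[0.0018, 0.006, 0.0065]]
dr [-0.05, -0.12, -0.0] q [-0.44, 0.1, 1.63, 0.0, 1.42, -1.23]
[-0.52819315 -0.02866267  0.68050705] 0.0510337658257299 [ 0.60013087 -0.20325947  0.1760178 ] 13.85
0.021869630327456143
```

View pics/w16.png

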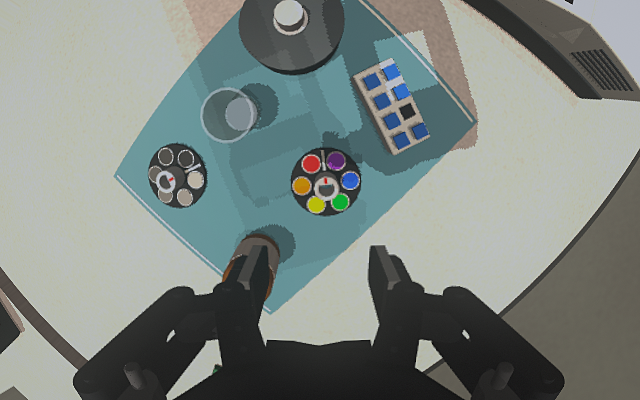

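```bash
python3 - <<'E'
from h import *
im=cv2.imread('pics/w16.png')
cv2.imwrite('pics/w16z.png',cv2.resize(im[143:221,285:367],None,fx=7.5,fy=7.5,interpolation=cv2.INTER_CUBIC))
E
```

```text
(no output)
```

View pics/w16z.png

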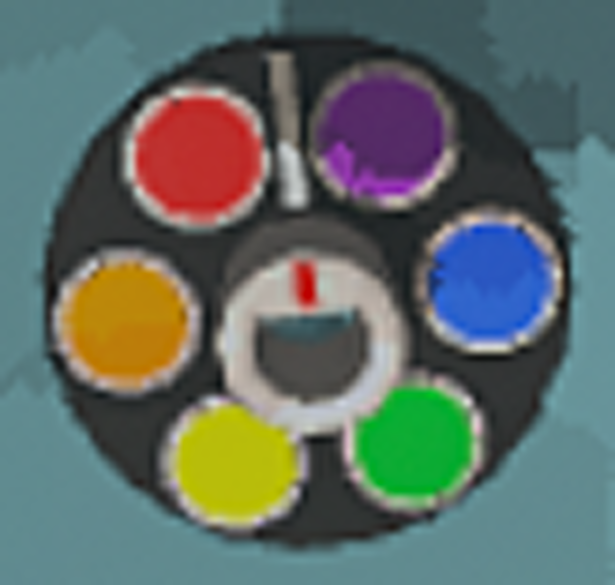

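```bash
python3 - <<'E'
from circ import *
import pickle
c=pickle.load(open('w16.pkl','rb'))
U=lambda a,b:np.array((285+(a+.5)/7.5-.5,143+(b+.5)/7.5-.5))
n=np.array([0,0,1.])
x,f=circfit(c,n,np.r_[U(45,33),U(575,547)],.039,[.6,-.2,.01]);print('disc free',x,f.round(2))
x2,f=circfit(c,n,np.r_[U(216,250),U(407,437)],.013,[.6,-.2,.03]);print('hub free',x2,f.round(2))
print('hub top z.035',atz(c,U(311.5,343),.035))
# disc with z fixed
a=np.linspace(0,6.283,400)
s=least_squares(lambda p:(lambda q:np.r_[q.min(0),q.max(0)]-np.r_[U(45,33),U(575,547)])(proj(c,np.c_[p[0]+.039*np.cos(a),p[1]+.039*np.sin(a),0*a+.009])),[.6,-.2]);print('disc z fixed',s.x,s.fun.round(2))
A,B=atz(c,U(280,55),.009),atz(c,U(294,205),.009); d=A-B; print('line ang',np.degrees(np.arctan2(d[1],d[0])),'from center outer',np.degrees(np.arctan2(*(A[:2]-s.x)[::-1])),'r',np.linalg.norm(A[:2]-s.x),np.linalg.norm(B[:2]-s.x))
A,B=atz(c,U(300,262),.035),atz(c,U(309,305),.035); d=A-B; print('red ang',np.degrees(np.arctan2(d[1],d[0])))
# filter centroids
fs=[(200,157),(385,133),(490,281),(414,443),(234,463),(126,320)]
for q in fs:
    P=atz(c,U(*q),.009)[:2]-s.x; print(np.degrees(np.arctan2(P[1],P[0])).round(1),np.linalg.norm(P).round(4),end=' ')
ct,cs=cam('top'),cam('side')
print('top',proj(ct,[*s.x,.009]),'obs',335+377/5,130+184/5,'side',proj(cs,[*s.x,.009]))
E
```

```text
disc free [ 0.60916143 -0.20058759  0.00568201] [ 0.06 -0.06 -0.06  0.06]
hub free [ 0.60880125 -0.20103812  0.03338992] [-0.07  0.07  0.07 -0.07]
hub top z.035 [ 0.60832371 -0.20063971  0.035     ]
disc z fixed [ 0.60858551 -0.20012502] [-0.29 -0.37  0.29  0.43]
line ang 140.231860300829 from center outer 142.14789178647266 r 0.035718183725032646 0.013865585245626914
red ang 146.63784591453856
172.5 0.0261 111.4 0.0264 50.2 0.0262 -10.3 0.027 -69.1 0.0276 -128.0 0.0271 top [[411.19850059 165.9566456 ]] obs 410.4 166.8 side [[423.93094245 276.61352015]]
```

```bash
cat > wh.py <<'E'
from circ import *
import sys
th=np.radians(45)
Rt=toolR([0,0,-1],[np.cos(th),np.sin(th),0])
plan(np.array([.6085,-.2003,float(sys.argv[1])]),Rt,maxp=.045); o=ctrl.get_obs(); print(o['contact_force'],o['opening'],o['tool_pos'],o['t'])
E
python3 wh.py .04
```

```text
L 0.1363 A 0.1 rows 4
pos [[0.001, 0.034, 0.002], [0.001, 0.034, 0.002], [0.001, 0.034, 0.002], [0.001, 0.034, 0.002]]
dr [-0.01, -0.02, 0.0] q [-0.44, 0.1, 1.63, 0.0, 1.42, -1.23]
[-0.70968572 -0.60761319  0.96181096] 0.051358229890689513 [ 0.60006121 -0.2030344   0.1760318 ] 13.9
```

Request:
servo_tool(
  delta_pos=[
    [0.004,0.034,0.008],
    [0,0.034,0],
    [0,0.034,0],
    [0,0.03,0],
    [0,0,0],
  ],
  dr=[
    [0,0,0],
    [0,0,0],
    [0,0,0],
    [0,0,0],
    [0,0,0],
  ],
  grip=[0.6,0.6,0.6,0.6,0.6],
)

```text
t: 14.52
tool_pos: [0.6082, -0.1946, 0.0442]
tool_rot: [-1.482, 0.604, -0.613]
contact_force: [0.2, -0.7, 0.0]
opening: 0.0515
```

```bash
python3 wh.py .0;  python3 - <<'E'
from h import *
import pickle
c,im=snap('wrist','w17'); pickle.dump(c,open('w17.pkl','wb'))
c,im=snap('side','s17'); cv2.imwrite('pics/s17z.png',cv2.resize(im[200:320,360:500,::-1],None,fx=5,fy=5))
E
```

```text
L 0.0446 A 0.5 rows 1
pos [[0.004, 0.0442, -0.0039]]
dr [-0.19, 0.38, 0.25] q [-0.43, 0.23, 1.71, 0.0, 1.19, -1.22]
[ 0.21619621 -0.69085986  0.02437936] 0.05148490183846479 [ 0.608151   -0.19462965  0.04419938] 14.525
```

View pics/w17.png

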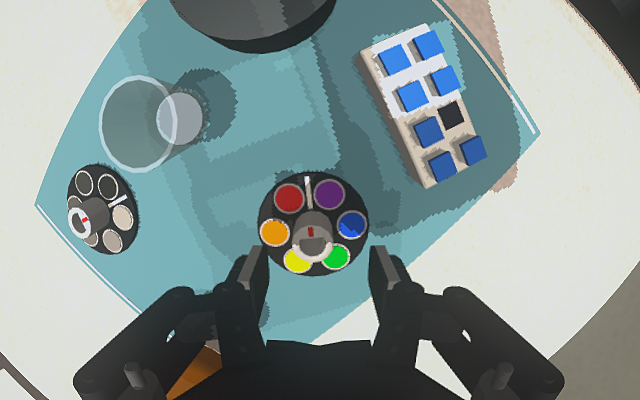

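View pics/s17z.png

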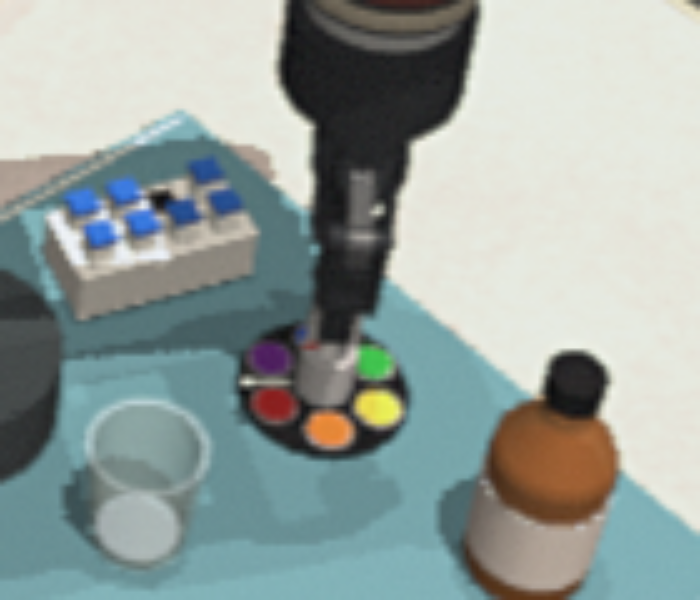

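Request:
servo_tool(
  delta_pos=[
    [0.004,0.01,-0.004],
    [0,0.016,0],
    [0,0,0],
    [0,0,0],
  ],
  dr=[
    [-0.2,0.4,0.2],
    [0,0,0],
    [0,0,0],
    [0,0,0],
  ],
  grip=[0.6,0.6,0.6,0.6],
)

```text
t: 15.12
tool_pos: [0.6139, -0.2034, 0.025]
tool_rot: [-1.483, 0.603, -0.626]
contact_force: [0.2, -0.4, 0.5]
opening: 0.051
```

```bash
python3 wh.py .0;  python3 - <<'E'
from h import *
import pickle
c,im=snap('wrist','w18'); pickle.dump(c,open('w18.pkl','wb'));cv2.imwrite('pics/w18z.png',cv2.resize(im[150:310,220:420,::-1],None,fx=3.7,fy=3.7))
c,im=snap('side','s18'); cv2.imwrite('pics/s18z.png',cv2.resize(im[230:310,390:470,::-1],None,fx=7,fy=7))
E
```

```text
L 0.0258 A 0.8 rows 1
pos [[-0.0063, 0.025, -0.0018]]
dr [-0.26, -0.04, 0.8] q [-0.43, 0.27, 1.7, -0.0, 1.15, -1.22]
[ 0.16067981 -0.35911406  0.45863241] 0.05100704269456151 [ 0.61391037 -0.20335789  0.02504963] 15.125
```

View pics/w18z.png

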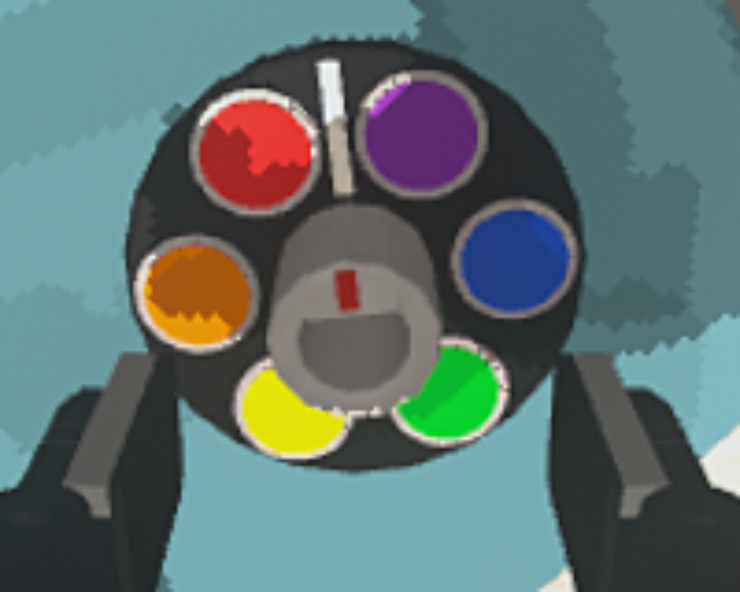

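View pics/s18z.png

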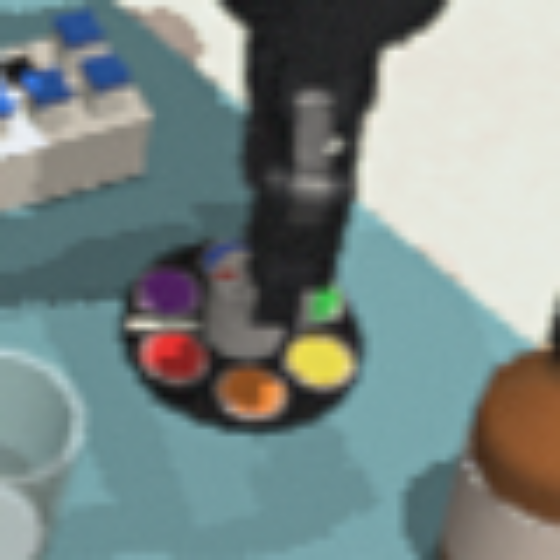

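```bash
python3 - <<'E'
from circ import *
import pickle
c=pickle.load(open('w18.pkl','rb'))
U=lambda a,b:np.array((220+(a+.5)/3.7-.5,150+(b+.5)/3.7-.5))
n=np.array([0,0,1.])
x2,f=circfit(c,n,np.r_[U(267,262),U(443,414)],.013,[.6,-.2,.03]);print('hub free',x2,f.round(2))
x2,f=circfit(c,n,np.r_[U(125,40),U(585,470)],.039,[.6,-.2,.01]);print('disc free',x2,f.round(2))
A,B=atz(c,U(328,62),.009),atz(c,U(344,195),.009); d=A-B; print('line ang',np.degrees(np.arctan2(d[1],d[0])))
o=ctrl.get_obs();Rt=R.from_rotvec(o['tool_rot']).as_matrix();print('hub in tool',Rt.T@(np.array([.6085,-.2003,.035])-o['tool_pos']))
E
```

```text
hub free [ 0.61052359 -0.20260526  0.02904348] [ 0.47 -0.5  -0.47  0.54]
disc free [ 0.60863686 -0.20084496  0.00700481] [-0.05  0.05  0.05 -0.06]
line ang 141.14624577354724
hub in tool [-0.0055947  -0.01018803 -0.00156988]
```

Request:
servo_tool(
  delta_pos=[
    [-0.006,0.002,-0.0018],
    [0,0.01,0],
    [0,0.008,0],
    [0,0,0],
    [0,0,0],
  ],
  dr=[
    [-0.2,0,0.8],
    [0,0,0],
    [0,0,0],
    [0,0,0],
    [0,0,0],
  ],
  grip=[0.6,0.6,0.6,0.6,0.6],
)

```text
t: 15.85
tool_pos: [0.6077, -0.1999, 0.0033]
tool_rot: [-1.481, 0.615, -0.613]
contact_force: [-0.2, -0.9, 0.4]
opening: 0.0515
```

```bash
sed -i 's/.6085,-.2003/.6087,-.2005/' wh.py; python3 wh.py -.008;  python3 - <<'E'
from h import *
import pickle
c,im=snap('wrist','w19'); pickle.dump(c,open('w19.pkl','wb'));cv2.imwrite('pics/w19z.png',cv2.resize(im[150:310,220:420,::-1],None,fx=3.7,fy=3.7))
c,im=snap('side','s19'); cv2.imwrite('pics/s19z.png',cv2.resize(im[230:310,390:470,::-1],None,fx=7,fy=7))
E
```

```text
L 0.0114 A 0.1 rows 1
pos [[0.0012, 0.0113, 0.0003]]
dr [-0.03, -0.03, -0.09] q [-0.43, 0.29, 1.71, 0.0, 1.13, -1.22]
[-0.17236579 -0.94621124  0.36564019] 0.05151175570070788 [ 0.6076838  -0.19987902  0.00329033] 15.85
```

View pics/w19z.png

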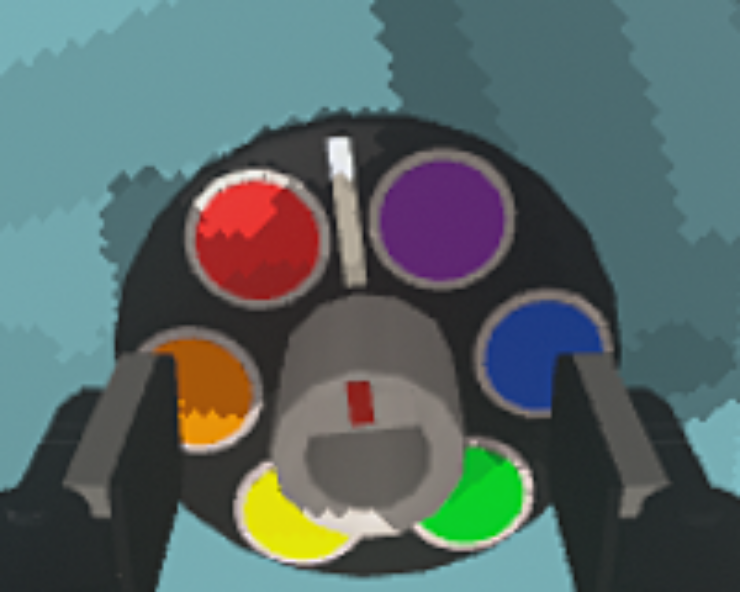

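View pics/s19z.png

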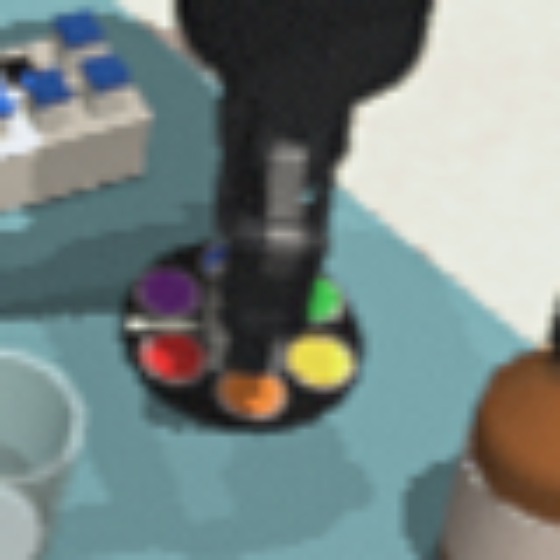

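```bash
python3 - <<'E'
from h import *
c=cam('side')
for z in(.01,.02,.03,.04,.05):
    print(z,[((proj(c,[.6077-r*.707+a*.707,-.1999-r*.707-a*.707,z])[0]-[390,230])*7).round() for r,a in((.0257,-.011),(.0257,.011),(.033,-.011),(.033,.011))])
E
```

```text
0.01 [array([199., 383.]), array([269., 391.]), array([198., 401.]), array([268., 409.])]
0.02 [array([202., 363.]), array([273., 371.]), array([202., 381.]), array([273., 389.])]
0.03 [array([206., 342.]), array([277., 351.]), array([205., 360.]), array([277., 369.])]
0.04 [array([210., 322.]), array([281., 330.]), array([209., 340.]), array([281., 349.])]
0.05 [array([214., 301.]), array([285., 310.]), array([213., 319.]), array([285., 328.])]
```

Request:
servo_tool(
  delta_pos=[
    [0.001,0.006,0],
    [0,0.001,0],
    [0,0,0],
    [0,0,0],
    [0,0,0],
  ],
  dr=[
    [0,0,0],
    [0,0,0],
    [0,0,0],
    [0,0,0],
    [0,0,0],
  ],
  grip=[0.6,0.5,0.4,0.35,0.33],
  grip_force=25,
)

```text
t: 16.58
tool_pos: [0.6089, -0.2008, -0.0035]
tool_rot: [-1.481, 0.614, -0.614]
contact_force: [0.1, -0.9, 0.8]
opening: 0.0282
```

```bash
python3 wh.py -.008;  python3 - <<'E'
from h import *
import pickle
c,im=snap('wrist','w20'); pickle.dump(c,open('w20.pkl','wb'));cv2.imwrite('pics/w20z.png',cv2.resize(im[150:310,220:420,::-1],None,fx=3.7,fy=3.7))
c,im=snap('side','s20'); cv2.imwrite('pics/s20z.png',cv2.resize(im[230:310,390:470,::-1],None,fx=7,fy=7))
E
```

```text
L 0.0046 A 0.1 rows 1
pos [[-0.0004, 0.0045, 0.0001]]
dr [-0.05, -0.03, -0.03] q [-0.44, 0.31, 1.71, 0.0, 1.12, -1.22]
[ 0.07601159 -0.89956801  0.78747188] 0.02819281962067549 [ 0.60890413 -0.20083663 -0.0034666 ] 16.575
```

View pics/w20z.png

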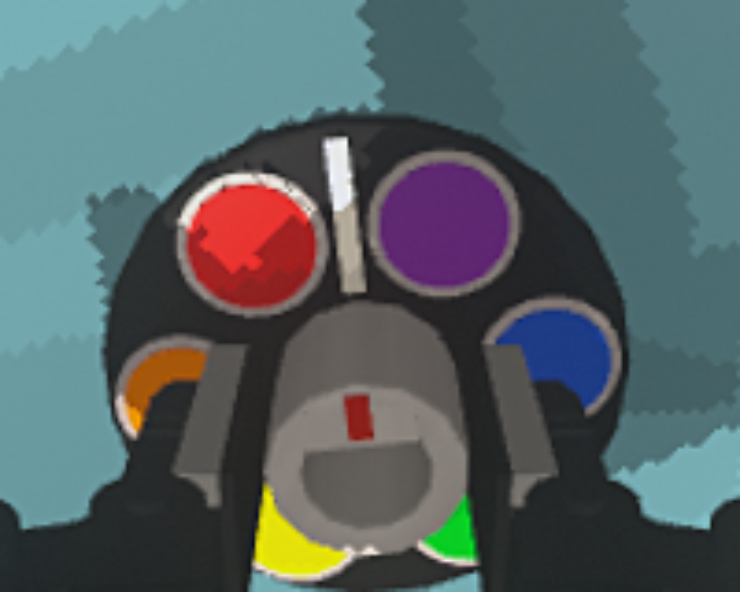

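View pics/s20z.png

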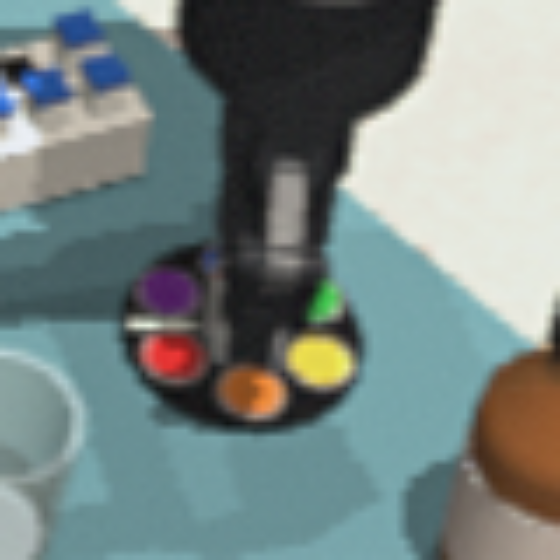

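Request:
servo_tool(
  delta_pos=[
    [0,0,0],
    [0,0,0],
    [0,0,0],
  ],
  dr=[
    [0,0,0],
    [0,0,0],
    [0,0,0],
  ],
  grip=[0.2,0.15,0.15],
  grip_force=60,
)

```text
t: 17.05
tool_pos: [0.6092, -0.201, -0.0031]
tool_rot: [-1.481, 0.614, -0.615]
contact_force: [-0.1, 0.2, -0.0]
opening: 0.0237
```

```bash
python3 wh.py -.008;  python3 - <<'E'
from h import *
import pickle
c,im=snap('wrist','w21'); pickle.dump(c,open('w21.pkl','wb'));cv2.imwrite('pics/w21z.png',cv2.resize(im[150:310,220:420,::-1],None,fx=3.7,fy=3.7))
o=ctrl.get_obs();pickle.dump((o['tool_pos'],o['tool_rot']),open('grasp.pkl','wb'))
E
```

```text
L 0.0049 A 0.1 rows 1
pos [[-0.0007, 0.0049, 0.0]]
dr [-0.07, -0.03, 0.01] q [-0.44, 0.31, 1.71, 0.0, 1.12, -1.22]
[-0.08241895  0.23059772 -0.04739002] 0.023690868309377496 [ 0.60915437 -0.20097335 -0.00313542] 17.05
```

View pics/w21z.png

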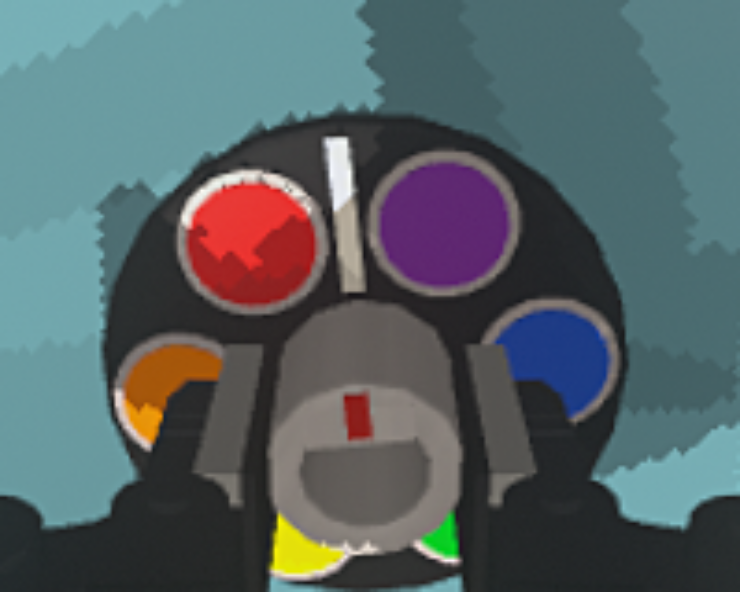

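```bash
python3 - <<'E'
from circ import *
import pickle
c=pickle.load(open('w21.pkl','rb'))
U=lambda a,b:np.array((220+(a+.5)/3.7-.5,150+(b+.5)/3.7-.5))
a=np.linspace(0,6.283,600)
def f(p):
    q=proj(c,np.c_[p[0]+.039*np.cos(a),p[1]+.039*np.sin(a),0*a+.009]); return np.r_[q[:,0].min(),q[:,0].max(),q[:,1].min()]-[U(105,0)[0],U(628,0)[0],U(0,113)[1]]
s=least_squares(f,[.6,-.2]);print('disc',s.x,s.fun.round(2))
print('hub top',atz(c,U(366,468),.035))
A,B=atz(c,U(336,137),.009),atz(c,U(354,292),.009); d=A-B; print('line ang',np.degrees(np.arctan2(d[1],d[0])),'via centre',np.degrees(np.arctan2(A[1]-s.x[1],A[0]-s.x[0])))
o=ctrl.get_obs();Rt=R.from_rotvec(o['tool_rot']).as_matrix();print(Rt.round(3));print('disc in tool',Rt.T@(np.array([*s.x,.003])-o['tool_pos']))
fs=[(253,243),(446,223)]
for q in fs:
    P=atz(c,U(*q),.009)[:2]-s.x; print(np.degrees(np.arctan2(P[1],P[0])).round(1))
E
```

```text
disc [ 0.60860331 -0.2005927 ] [-1.14  1.14  0.19]
hub top [ 0.6083891  -0.20058722  0.035     ]
line ang 140.89885171590785 via centre 141.49745064608967
[[ 0.707  0.001  0.708]
 [-0.708  0.001  0.707]
 [ 0.    -1.     0.001]]
disc in tool [-0.000661   -0.00612886 -0.00012224]
172.3
110.1
```

Request:
servo_tool(
  delta_pos=[
    [0,-0.01,0],
    [0,-0.03,0],
    [0,-0.05,0],
    [0,-0.055,0],
    [0,-0.045,0],
  ],
  dr=[
    [0,0,0],
    [0,0,0],
    [0,0,0],
    [0,0,0],
    [0,0,0],
  ],
  grip=[0.15,0.15,0.15,0.15,0.15],
)

```text
t: 17.73
tool_pos: [0.605, -0.1993, 0.1866]
tool_rot: [-1.48, 0.625, -0.604]
contact_force: [0.5, 0.3, -0.4]
opening: 0.0237
```

```bash
cat > pw.py <<'E'
from circ import *
import sys
psi=.337;n=normal(psi);yy=Rz(psi)[:,1];xx=np.cross(yy,n);seat=np.array([.5247,.2146,.0927])
ang=np.radians(66.7-96.2); z=np.cos(ang)*xx+np.sin(ang)*yy
Rt=toolR(-n,z); off=np.array([-.0007,-.0061,0])
if __name__=='__main__':
    h=float(sys.argv[1]); tp=seat+h*n-Rt@off
    plan(tp,Rt,maxp=float(sys.argv[2]) if len(sys.argv)>2 else .05); o=ctrl.get_obs(); print(o['contact_force'],o['opening'],o['tool_pos'],o['t'])
    Ra=R.from_rotvec(o['tool_rot']).as_matrix(); w=Ra@off+o['tool_pos']-seat; print('wheel rel seat (xx,yy,n)',(w@xx).round(4),(w@yy).round(4),(w@n).round(4),'target',tp)
E
python3 pw.py .07
```

```text
L 0.4194 A 61.4 rows 9
pos [[-0.0402, 0.0046, 0.0231], [-0.0424, 0.0058, 0.0185], [-0.044, 0.0068, 0.0136], [-0.0452, 0.0075, 0.0086], [-0.0458, 0.0079, 0.0034], [-0.0459, 0.0079, -0.0019], [-0.0454, 0.0077, -0.0071], [-0.0444, 0.0072, -0.0122], [-0.0429, 0.0064, -0.0172]]
dr [3.29, 5.98, 0.05] q [-0.44, 0.11, 1.6, 0.0, 1.45, -1.22]
[ 0.45576255  0.30546728 -0.42471728] 0.023716606196502833 [ 0.60501706 -0.19932366  0.18662539] 17.725
wheel rel seat (xx,yy,n) -0.0072 -0.4166 0.1171 target [0.49630242 0.20400492 0.14895853]
```

Request:
servo_tool(
  delta_pos=[
    [-0.04,0,0.023],
    [-0.042,0,0.0185],
    [-0.044,0.002,0.0136],
    [-0.045,0.005,0.0086],
    [-0.046,0.007,0.0034],
  ],
  dr=[
    [3.3,6,0],
    [3.3,6,0],
    [3.3,6,0],
    [3.3,6,0],
    [3.3,6,0],
  ],
  grip=[0.15,0.15,0.15,0.15,0.15],
)

```text
t: 18.35
tool_pos: [0.5489, 0.0257, 0.1941]
tool_rot: [-1.03, 0.893, -1.077]
contact_force: [0.4, 0.8, 0.0]
opening: 0.0238
```

```bash
python3 pw.py .07
```

```text
L 0.1913 A 25.7 rows 4
pos [[-0.0454, 0.0137, -0.006], [-0.0445, 0.0135, -0.0112], [-0.0431, 0.0129, -0.0162], [-0.0412, 0.0121, -0.0211]]
dr [2.9, 5.73, 0.19] q [-0.19, -0.3, 1.99, 0.2, 1.23, -0.47]
[0.40192242 0.7669043  0.00418494] 0.023768246456505365 [0.54892345 0.02567029 0.19409955] 18.35
wheel rel seat (xx,yy,n) 0.0139 -0.1859 0.1141 target [0.49630242 0.20400492 0.14895853]
```

Request:
servo_tool(
  delta_pos=[
    [-0.045,0.006,-0.006],
    [-0.0445,0.01,-0.0112],
    [-0.043,0.012,-0.016],
    [-0.036,0.012,-0.02],
    [0,0,0],
  ],
  dr=[
    [2.9,5.7,0.2],
    [2.9,5.7,0.2],
    [2.9,5.7,0.2],
    [2.4,5,0.2],
    [0,0,0],
  ],
  grip=[0.15,0.15,0.15,0.15,0.15],
)

```text
t: 18.98
tool_pos: [0.4893, 0.2036, 0.1606]
tool_rot: [-0.651, 1.08, -1.353]
contact_force: [-0.5, -0.2, -1.3]
opening: 0.0235
```

```bash
python3 pw.py .05;python3 - <<'E'
from h import *
import pickle
c,im=snap('wrist','w22'); pickle.dump(c,open('w22.pkl','wb'))
c,im=snap('side','s22'); cv2.imwrite('pics/s22z.png',cv2.resize(im[80:220,240:390,::-1],None,fx=4.2,fy=4.2))
E
python3 pw.py .05
```

```text
L 0.0335 A 0.4 rows 1
pos [[0.0016, 0.0334, 0.0015]]
dr [0.15, 0.25, -0.24] q [0.22, -0.5, 2.23, 0.07, 0.93, 0.36]
[-0.49094507 -0.19007209 -1.32912887] 0.023491786051279422 [0.48929461 0.20361426 0.16059336] 18.975
wheel rel seat (xx,yy,n) -0.0005 0.0019 0.0834 target [0.5051637  0.2071096  0.13129957]
L 0.0347 A 0.3 rows 1
pos [[0.0006, 0.0346, -0.0023]]
dr [-0.09, 0.12, -0.2] q [0.22, -0.5, 2.22, 0.07, 0.93, 0.36]
[ 0.10291985 -0.11803554 -0.89624474] 0.02351386495409591 [0.49188134 0.20169016 0.16287467] 19.075
wheel rel seat (xx,yy,n) 0.0022 -0.0007 0.0846 target [0.5051637  0.2071096  0.13129957]
```

View pics/w22.png

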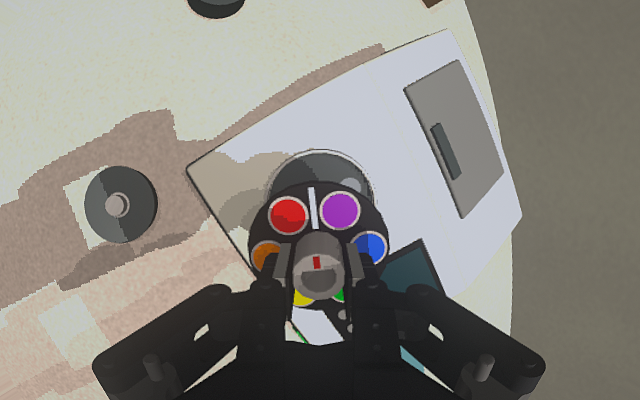

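View pics/s22z.png

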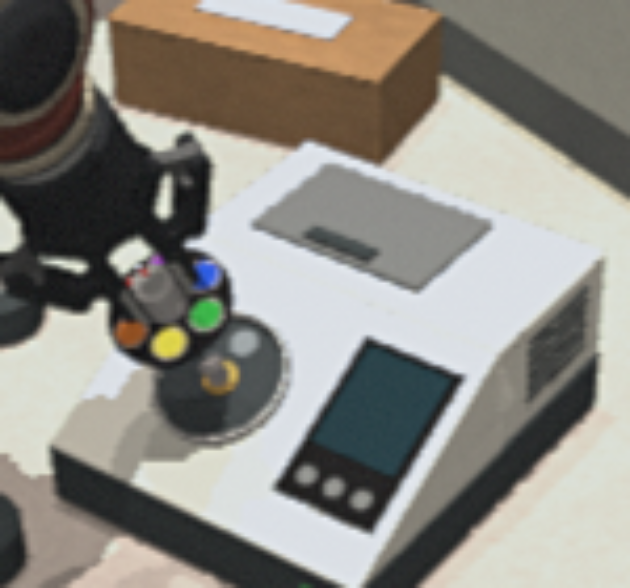

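Request:
servo_tool(
  delta_pos=[
    [0.0005,0.02,-0.002],
    [0,0.02,0],
    [0,0.006,0],
    [0,0,0],
    [0,0,0],
  ],
  dr=[
    [-0.1,0.1,-0.2],
    [0,0,0],
    [0,0,0],
    [0,0,0],
    [0,0,0],
  ],
  grip=[0.15,0.15,0.15,0.15,0.15],
)

```text
t: 19.7
tool_pos: [0.5164, 0.2043, 0.1264]
tool_rot: [-0.641, 1.078, -1.367]
contact_force: [-0.2, -0.5, -1.8]
opening: 0.0233
```

```bash
python3 pw.py .03;
```

```text
L 0.0143 A 0.5 rows 1
pos [[-0.0025, 0.0111, -0.0087]]
dr [-0.47, -0.25, 0.1] q [0.21, -0.38, 2.21, 0.07, 0.83, 0.36]
[-0.18440589 -0.5392149  -1.84872147] 0.023307320930959996 [0.51638056 0.2042501  0.12641082] 19.7
wheel rel seat (xx,yy,n) 0.0062 -0.0064 0.0412 target [0.51402499 0.21021429 0.11364062]
```

Request:
servo_tool(
  delta_pos=[
    [-0.0025,0.005,-0.0087],
    [0,0,0],
    [0,0,0],
  ],
  dr=[
    [-0.4,-0.2,0.1],
    [0,0,0],
    [0,0,0],
  ],
  grip=[0.15,0.15,0.15],
)

```text
t: 20.08
tool_pos: [0.5113, 0.2097, 0.1199]
tool_rot: [-0.646, 1.079, -1.36]
contact_force: [0.2, 0.3, -1.1]
opening: 0.0238
```

```bash
python3 pw.py .03;
```

```text
L 0.0069 A 0.2 rows 1
pos [[0.0006, 0.0069, -0.0002]]
dr [-0.15, -0.02, -0.06] q [0.23, -0.38, 2.21, 0.07, 0.82, 0.37]
[ 0.16749356  0.32513164 -1.10418449] 0.023768678672977148 [0.51125864 0.20966966 0.1199408 ] 20.075
wheel rel seat (xx,yy,n) 0.0005 0.0004 0.0369 target [0.51402499 0.21021429 0.11364062]
```

Small corrections hold well. Descend to h≈0.025 and look.

Request:
servo_tool(
  delta_pos=[
    [0,0.006,0],
    [0,0.005,0],
    [0,0,0],
  ],
  dr=[
    [-0.1,0,0],
    [0,0,0],
    [0,0,0],
  ],
  grip=[0.15,0.15,0.15],
)

```text
t: 20.45
tool_pos: [0.5164, 0.2117, 0.1096]
tool_rot: [-0.648, 1.08, -1.359]
contact_force: [0.5, -0.8, -0.8]
opening: 0.0239
```

```bash
python3 pw.py .025; python3 - <<'E'
from h import *
import pickle
c,im=snap('wrist','w23'); pickle.dump(c,open('w23.pkl','wb'));cv2.imwrite('pics/w23z.png',cv2.resize(im[120:320,220:420,::-1],None,fx=3,fy=3))
c,im=snap('side','s23'); cv2.imwrite('pics/s23z.png',cv2.resize(im[120:220,250:350,::-1],None,fx=6,fy=6,interpolation=2))
E
python3 pw.py .025
```

```text
L 0.0008 A 0.1 rows 1
pos [[0.0007, 0.0001, -0.0001]]
dr [-0.04, -0.01, -0.07] q [0.23, -0.35, 2.21, 0.07, 0.79, 0.37]
[ 0.46485965 -0.84928654 -0.84537166] 0.023930144149790496 [0.51639467 0.21165703 0.10957208] 20.45
wheel rel seat (xx,yy,n) 0.0005 0.0006 0.0251 target [0.51624031 0.21099046 0.10922588]
L 0.0011 A 0.1 rows 1
pos [[0.0009, 0.0005, -0.0005]]
dr [-0.08, -0.0, -0.08] q [0.23, -0.35, 2.21, 0.07, 0.79, 0.37]
[-0.71175728  0.36066118 -0.60988678] 0.023557760071479167 [0.51654311 0.2116835  0.11005688] 20.55
wheel rel seat (xx,yy,n) 0.0008 0.0006 0.0255 target [0.51624031 0.21099046 0.10922588]
```

View pics/w23z.png

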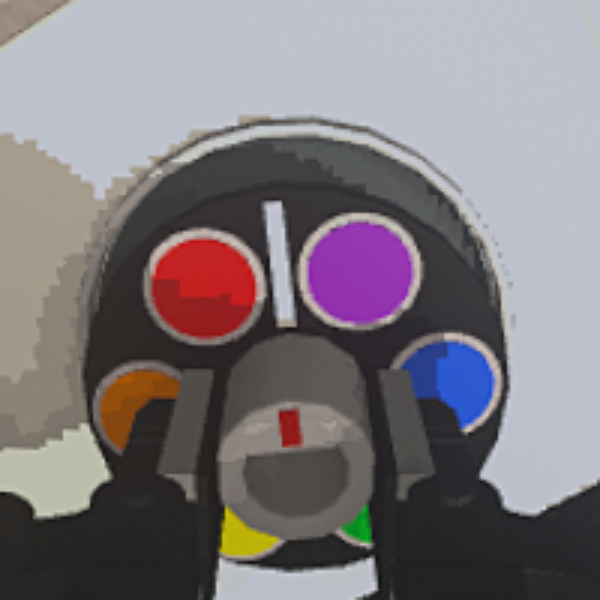

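View pics/s23z.png

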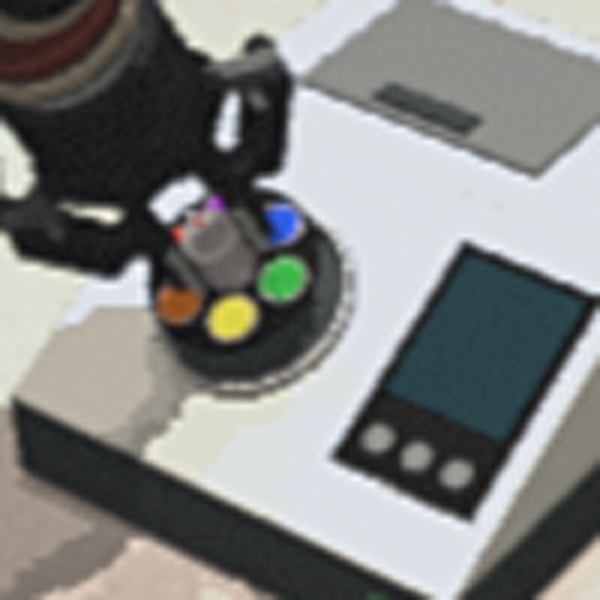

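```bash
cat > ov.py <<'E'
from pw import *
import pickle
def overlay(c,im,seat,wheel,wR,x0,y0,s,w,h,name):
    v=cv2.resize(im[y0:y0+h,x0:x0+w],None,fx=s,fy=s,interpolation=2); a=np.linspace(0,2*np.pi,200)
    def dr(ctr,r,X,Y,col):
        q=proj(c,ctr+r*(np.cos(a)[:,None]*X+np.sin(a)[:,None]*Y)); q=((q-[x0,y0]+.5)*s-.5); cv2.polylines(v,[np.round(q*8).astype(np.int32)],True,col,1,cv2.LINE_AA,3)
    dr(seat-.004*n,.0455,xx,yy,(0,0,255)); dr(seat+.004*n,.0455,xx,yy,(0,255,0)); dr(seat+.004*n,.043,xx,yy,(255,255,0))
    if wheel is not None:
        wn=-wR[:,1]; dr(wheel+.006*wn,.039,wR[:,0],wR[:,2],(255,0,255)); dr(wheel+.032*wn,.013,wR[:,0],wR[:,2],(255,0,255))
    cv2.imwrite(name,v)
E
python3 - <<'E'
from ov import *
o=ctrl.get_obs();Ra=R.from_rotvec(o['tool_rot']).as_matrix();w=Ra@off+o['tool_pos']
c=pickle.load(open('w23.pkl','rb'))
overlay(c,cv2.imread('pics/w23.png'),seat,w,Ra,220,120,3,200,200,'pics/w23o.png')
overlay(cam('side'),cv2.imread('pics/s23.png'),seat,w,Ra,250,120,6,100,100,'pics/s23o.png')
E
```

```text
(no output)
```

View pics/w23o.png

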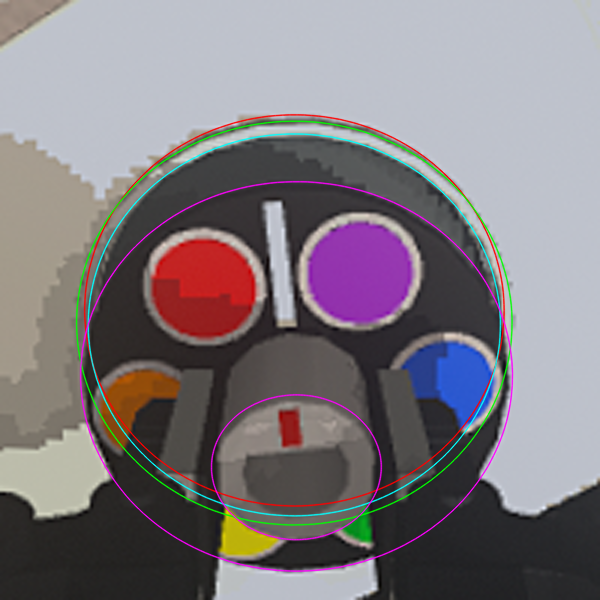

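View pics/s23o.png

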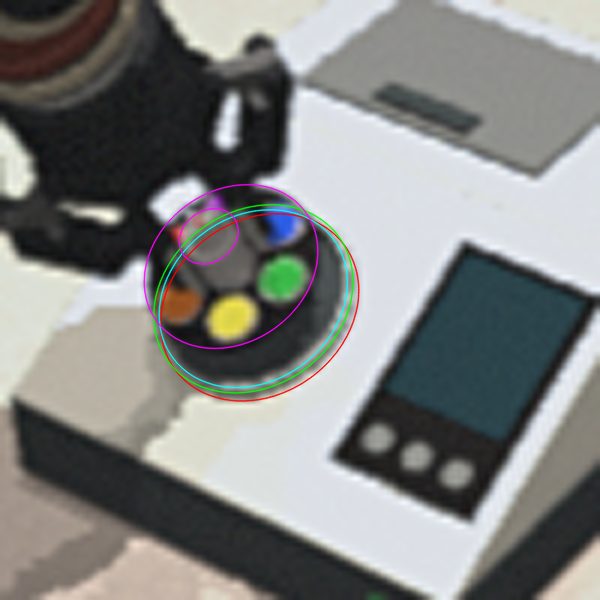

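Request:
servo_tool(
  delta_pos=[
    [0.0009,0.002,-0.0005],
    [0,0.002,0],
    [0,0,0],
  ],
  dr=[
    [0,0,0],
    [0,0,0],
    [0,0,0],
  ],
  grip=[0.15,0.15,0.15],
)

```text
t: 20.92
tool_pos: [0.518, 0.2115, 0.1061]
tool_rot: [-0.647, 1.08, -1.359]
contact_force: [0.2, 0.2, -1.2]
opening: 0.0238
```

```bash
python3 pw.py .02
```

```text
L 0.0014 A 0.1 rows 1
pos [[0.0, 0.0014, -0.0002]]
dr [-0.1, -0.01, -0.09] q [0.23, -0.34, 2.21, 0.07, 0.78, 0.36]
[ 0.1956299   0.19456139 -1.23236979] 0.023775893859073107 [0.51801662 0.21151012 0.10614021] 20.925
wheel rel seat (xx,yy,n) 0.0002 -0.0001 0.0214 target [0.51845563 0.21176663 0.10481115]
```

Request:
servo_tool(
  delta_pos=[
    [0,0.002,0],
    [0,0.002,0],
    [0,0,0],
  ],
  dr=[
    [-0.1,0,-0.1],
    [0,0,0],
    [0,0,0],
  ],
  grip=[0.15,0.15,0.15],
)

```text
t: 21.3
tool_pos: [0.52, 0.2122, 0.1025]
tool_rot: [-0.649, 1.08, -1.36]
contact_force: [-0.4, 0.4, -1.2]
opening: 0.0235
```

```bash
python3 pw.py .015
```

```text
L 0.0022 A 0.0 rows 1
pos [[0.0, 0.0022, -0.0003]]
dr [-0.01, -0.01, 0.01] q [0.23, -0.33, 2.21, 0.07, 0.78, 0.37]
[-0.44991937  0.35272633 -1.22363828] 0.023476476217015693 [0.52000146 0.21217905 0.1024868 ] 21.3
wheel rel seat (xx,yy,n) 0.0003 -0.0001 0.0172 target [0.52067095 0.2125428  0.10039641]
```

Request:
servo_tool(
  delta_pos=[
    [0,0.002,0],
    [0,0.002,0],
    [0,0,0],
  ],
  dr=[
    [0,0,0],
    [0,0,0],
    [0,0,0],
  ],
  grip=[0.15,0.15,0.15],
)

```text
t: 21.68
tool_pos: [0.5219, 0.2129, 0.0987]
tool_rot: [-0.649, 1.081, -1.36]
contact_force: [-0.0, -0.2, -1.2]
opening: 0.0234
```

```bash
python3 pw.py .01
```

```text
L 0.0029 A 0.0 rows 1
pos [[0.0001, 0.0029, -0.0003]]
dr [-0.0, -0.01, 0.01] q [0.23, -0.31, 2.2, 0.07, 0.77, 0.37]
[-0.03940609 -0.15393785 -1.20099734] 0.02340153737592402 [0.52187408 0.21288456 0.09866893] 21.675
wheel rel seat (xx,yy,n) 0.0003 -0.0001 0.0129 target [0.52288627 0.21331897 0.09598167]
```

Request:
servo_tool(
  delta_pos=[
    [0,0.003,0],
    [0,0.003,0],
    [0,0,0],
  ],
  dr=[
    [0,0,0],
    [0,0,0],
    [0,0,0],
  ],
  grip=[0.15,0.15,0.15],
)

```text
t: 22.05
tool_pos: [0.5247, 0.2139, 0.093]
tool_rot: [-0.649, 1.081, -1.36]
contact_force: [0.2, 0.6, -1.3]
opening: 0.0232
```

```bash
python3 pw.py .0
```

```text
L 0.0064 A 0.0 rows 1
pos [[0.0001, 0.0064, -0.0003]]
dr [0.0, -0.01, 0.01] q [0.23, -0.3, 2.2, 0.07, 0.75, 0.37]
[ 0.1661447   0.56967649 -1.33195802] 0.02315633071015948 [0.52469451 0.21387455 0.09295712] 22.05
wheel rel seat (xx,yy,n) 0.0002 -0.0001 0.0064 target [0.52731691 0.21487131 0.08715219]
```

Request:
servo_tool(
  delta_pos=[
    [0,0.002,0],
    [0,0.002,0],
    [0,0.001,0],
    [0,0.001,0],
  ],
  dr=[
    [0,0,0],
    [0,0,0],
    [0,0,0],
    [0,0,0],
  ],
  grip=[0.15,0.15,0.15,0.15],
)

```text
t: 22.55
tool_pos: [0.5275, 0.2148, 0.0878]
tool_rot: [-0.65, 1.081, -1.36]
contact_force: [-11.2, -3.7, 10.5]
opening: 0.0237
```

```bash
python3 pw.py .0; python3 - <<'E'
from h import *
import pickle
c,im=snap('side','s24'); cv2.imwrite('pics/s24z.png',cv2.resize(im[120:220,250:350,::-1],None,fx=6,fy=6,interpolation=2))
c,im=snap('wrist','w24'); cv2.imwrite('pics/w24z.png',cv2.resize(im[120:320,220:420,::-1],None,fx=3,fy=3))
E
```

```text
L 0.0007 A 0.0 rows 1
pos [[0.0001, 0.0005, -0.0004]]
dr [0.03, 0.01, 0.03] q [0.23, -0.28, 2.2, 0.07, 0.74, 0.36]
[-11.20366056  -3.70662108  10.45466809] 0.023724467359869265 [0.52749313 0.21483824 0.08780832] 22.55
wheel rel seat (xx,yy,n) 0.0004 -0.0001 0.0005 target [0.52731691 0.21487131 0.08715219]
```

View pics/s24z.png

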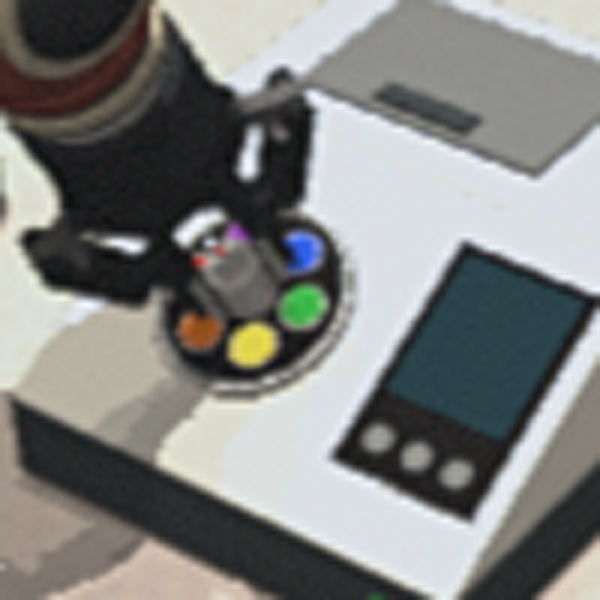

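View pics/w24z.png

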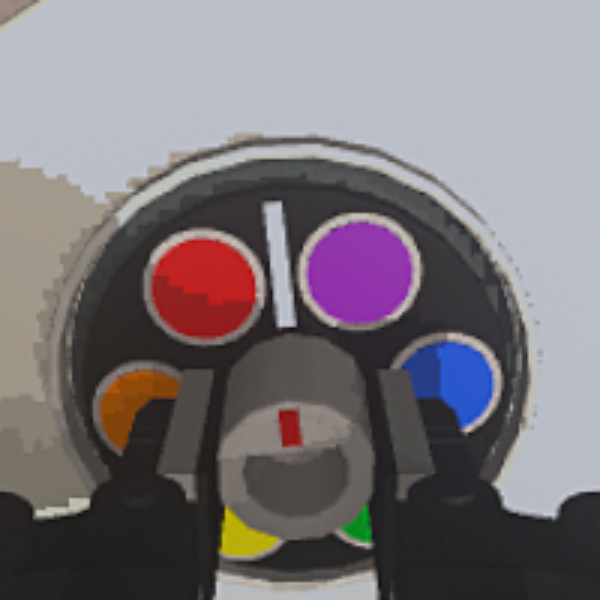

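Request:
servo_tool(
  delta_pos=[
    [0,0.0005,0],
    [0,0,0],
    [0,0,0],
    [0,0,0],
    [0,0,0],
  ],
  dr=[
    [0,0,0],
    [0,0,0],
    [0,0,0],
    [0,0,0],
    [0,0,0],
  ],
  grip=[0.15,0.3,0.45,0.5,0.5],
  grip_force=40,
)

```text
t: 23.28
tool_pos: [0.5284, 0.215, 0.089]
tool_rot: [-0.648, 1.079, -1.36]
contact_force: [0.3, 0.3, -0.4]
opening: 0.0431
```

```bash
python3 pw.py .0; python3 - <<'E'
from h import *
c,im=snap('wrist','w25'); cv2.imwrite('pics/w25z.png',cv2.resize(im[120:320,220:420,::-1],None,fx=3,fy=3))
E
```

```text
L 0.0021 A 0.1 rows 1
pos [[0.0007, 0.0011, -0.0017]]
dr [-0.06, 0.03, -0.01] q [0.23, -0.28, 2.19, 0.07, 0.74, 0.36]
[ 0.30888184  0.28933784 -0.40041377] 0.04306830200161537 [0.52843896 0.21504537 0.08896962] 23.275
wheel rel seat (xx,yy,n) 0.0018 -0.0002 0.0011 target [0.52731691 0.21487131 0.08715219]
```

View pics/w25z.png

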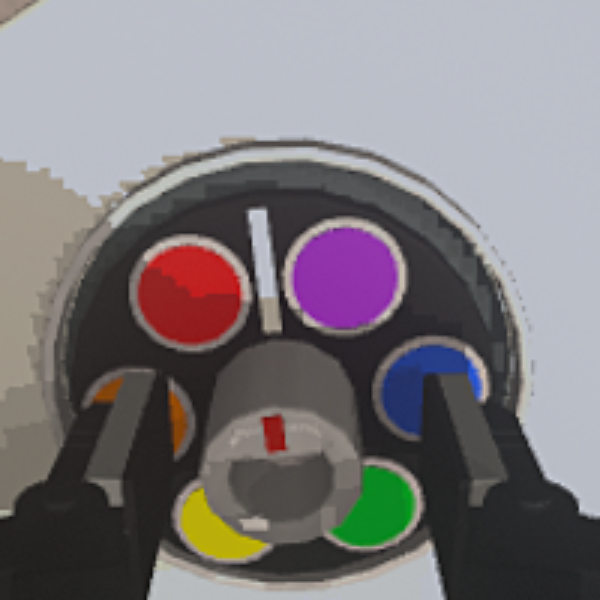

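Request:
servo_tool(
  delta_pos=[
    [0,-0.01,0],
    [0,-0.02,0],
    [0,-0.04,0],
    [0,-0.04,0],
    [0,0,0],
  ],
  dr=[
    [0,0,0],
    [0,0,0],
    [0,0,0],
    [0,0,0],
    [0,0,0],
  ],
  grip=[0.5,0.5,0.5,0.5,0.5],
)

```text
t: 23.95
tool_pos: [0.4777, 0.1973, 0.1913]
tool_rot: [-0.647, 1.078, -1.36]
contact_force: [0.0, -0.0, 0.1]
opening: 0.0432
```

```bash
python3 - <<'E'
from ov import *
c,im=snap('wrist','w26');pickle.dump(c,open('w26.pkl','wb'))
o=ctrl.get_obs();print(o['tool_pos'],o['contact_force'],o['t'])
overlay(c,np.ascontiguousarray(im[:,:,::-1]),seat,seat,Rt,220,90,3,200,200,'pics/w26o.png')
cv2.imwrite('pics/w26z.png',cv2.resize(im[90:290,220:420,::-1],None,fx=3,fy=3))
c,im=snap('side','s26'); cv2.imwrite('pics/s26z.png',cv2.resize(im[120:220,250:350,::-1],None,fx=6,fy=6,interpolation=2))
E
```

```text
[0.47699014 0.19718308 0.18883716] [ 0.14084667 -0.08470173 -0.41243256] 24.0
```

View pics/w26z.png

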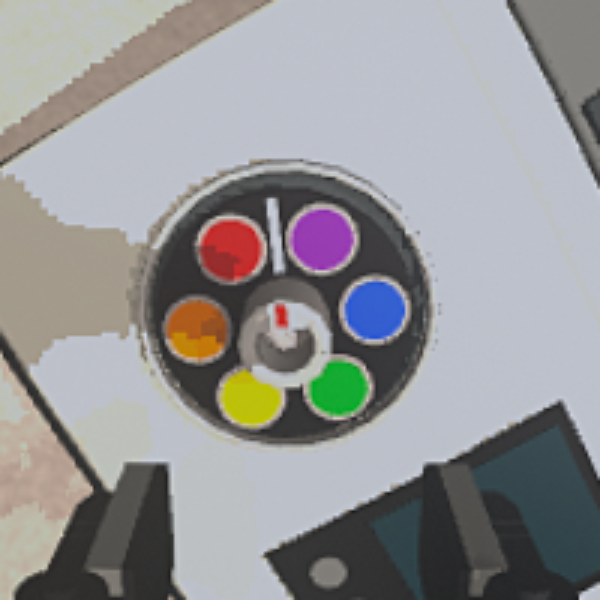

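View pics/w26o.png

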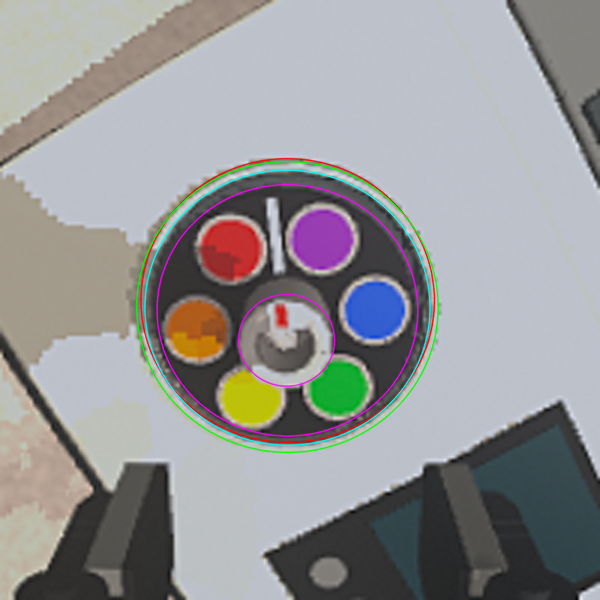

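View pics/s26z.png

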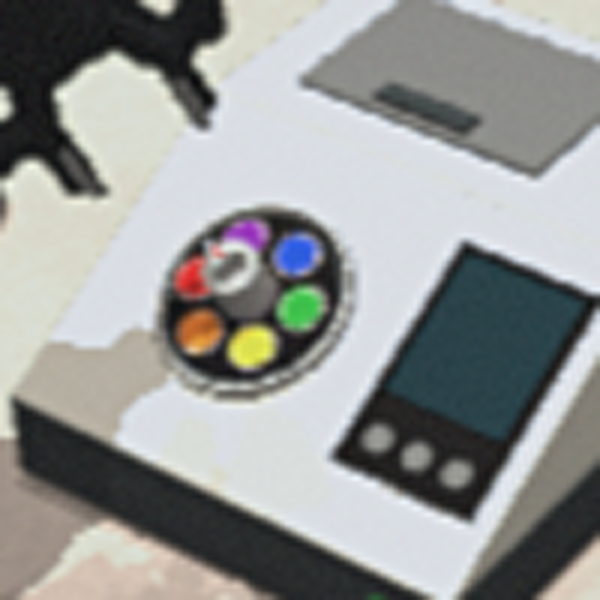

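```bash
python3 - <<'E'
from ov import *
c=pickle.load(open('w26.pkl','rb'))
U=lambda a,b:np.array((220+(a+.5)/3-.5,90+(b+.5)/3-.5))
def op(uv,h):
    d=ray(c,uv);p0=seat+h*n;return c['eye']+d*((p0-c['eye'])@n)/(d@n)
d=op(U(271,199),.006)-op(U(279,271),.006); print('wheel line deck angle',np.degrees(np.arctan2(d@yy,d@xx)))
xw,f=__import__('circ').circfit(c,n,np.r_[U(155,188),U(423,441)],.039,list(seat)); print('disc centre rel seat+6mm',[(xw-seat-.006*n)@v for v in(xx,yy,n)],f)
cs,im=snap('side','s27'); cv2.imwrite('pics/s27z.png',cv2.resize(im[190:390,280:520,::-1],None,fx=3,fy=3))
a=np.linspace(0,6.28,200)
print(ctrl.get_obs()['contact_force'])
E
```

```text
wheel line deck angle 66.39762820770207
disc centre rel seat+6mm [np.float64(0.0005593955461719606), np.float64(-0.00034524339755523804), np.float64(0.005267777348280486)] [ 0.4153416  -0.41500768 -0.4144874   0.44759339]
[ 0.09884879  0.49320889 -0.42071147]
```

View pics/s27z.png

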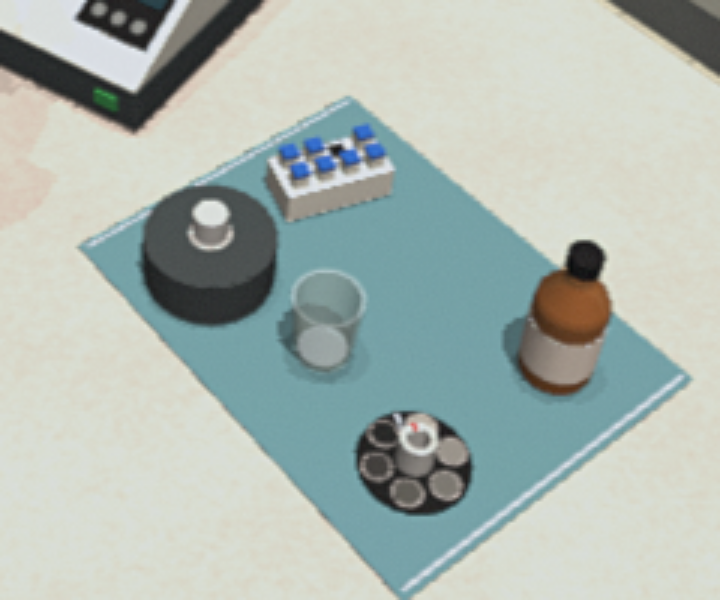

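```bash
python3 - <<'E'
from ov import *
cs=cam('side'); im=cv2.imread('pics/s26.png')
overlay(cs,im,seat,seat,Rt,260,140,9,60,60,'pics/a.png')
overlay(cs,im,seat,seat+.005*n,Rt,260,140,9,60,60,'pics/b.png')
cv2.imwrite('pics/ab.png',cv2.resize(np.hstack([cv2.imread('pics/a.png'),cv2.imread('pics/b.png')]),(800,400)))
E
```

```text
(no output)
```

View pics/ab.png

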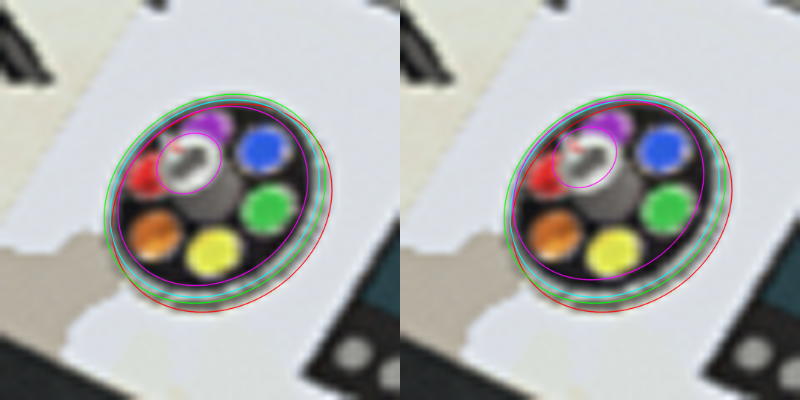

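```bash
python3 - <<'E'
from station import ctrl
print(ctrl.finish_job(), ctrl.get_obs()['t'])
E
```

```text
the job is handed in; nothing more can be done
the job is handed in; nothing more can be done
```

I moved the cover to the free corner of the mat, knob up, then fitted the coloured wheel on the D spindle and left the housing open. I handed the job in after about 24 s of the 62 s; it gives no verdict.

**What my last checks showed**
- **Wheel angle:** its white line is at 66.4° in the deck frame, against 66.7° measured for the spindle's flat.
- **Wheel centre:** it is within about 0.7 mm of the spindle axis.
- **Wheel height:** it met about 15 N of resistance at 0.5 mm from my computed seat. The side-view overlay fits the fully home position better than one 5 mm too high.
- **Cover and bystanders:** the cover stands upright on the mat. The grey wheel, bottle, beaker and rack look unmoved in the last side picture, and the gripper is clear of everything.

**What failed or disagreed**
- **Wheel height from its outline:** one estimate from the disc's apparent size in the wrist picture put it about 5 mm too high. I gave this less weight than the contact force, the measured tool position and the side view.
- **First grasp:** it closed above the knob without touching it. The pictures put the fingertips about 20 mm behind the tool point, although the description says 14 mm ahead. I used the pictures from then on.
- **First photometer fit:** it was several mm off because I paired a wrist picture with a later arm pose. I re-measured before gripping the cover.

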